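# Rebuild the pedalboard: fit the power supplies and swap two pedals

### The job

Get the pedalboard ready for rehearsal: slide every power supply lying on the table into a bay of its own under the deck, nose first and fully home, so that its socket end is flush with the board's near edge. Also swap the places of the mini pedal with one knob and the mini pedal with three knobs, each set square and centred on the other's grip pad; leave the windowed pedal, the spare pad and everything else on the table as they are.

Things in the scene. Friction and masses are not known exactly. Their poses are not given: they have to be found in the camera images.
- board: aluminium pedalboard, fixed to the table, 180 mm deep (x) by 480 mm wide (y), turned by at most 7 degrees. Origin: centre of its underside on the table; x points away from the robot, y along its length to the left, z up. Slatted deck (four rails along y, 16 mm gaps), top 43 mm above the table. Four supply bays lie under it, see bay_edge
- bay_edge (a point): middle of the deck's near edge (x = -90 mm on the board), on the bays' floor 11 mm above the table; axes as the board's. The four bays open here, centred at y = +126, +42, -42, -126 mm from it; each is 61.5 mm wide, 26.5 mm high and 110 mm deep to a solid stop. Smooth, no catch: a supply slides in with light pressure until it meets the stop
- tray_lip (a point): middle of the front edge of the tray that forms the bays' floor, 15 mm nearer the robot than bay_edge, top 11 mm above the table; a ramp bent down in front of it reaches 10 mm farther. On the 15 mm tongue each bay has a pair of flared lead-in lips, 18 mm high, open above: 62 mm clear at the deck's edge, 73 mm at the tips
- pad0 (a point): centre of grip pad 0 on the deck (dark strips 46 mm wide; y = +180 mm on the board), on the deck's top 43 mm above the table; one of the three mini pedals stands on each of pads 0, 1 and 2
- pad1 (a point): centre of grip pad 1 on the deck (dark strips 46 mm wide; y = +60 mm on the board), on the deck's top 43 mm above the table; one of the three mini pedals stands on each of pads 0, 1 and 2
- pad2 (a point): centre of grip pad 2 on the deck (dark strips 46 mm wide; y = -60 mm on the board), on the deck's top 43 mm above the table; one of the three mini pedals stands on each of pads 0, 1 and 2
- pad_spare (a point): centre of the fourth grip pad (y = -180 mm on the board), on the deck's top; vacant at the start, and to be vacant at the end
- supply0: slim power supply, a black slab 110 mm long (x) by 58 mm wide (y) by 24 mm thick, 0.2 to 0.35 kg, lying flat on the table; origin: centre of its underside; its -x end carries the sockets. May be absent
- supply1: slim power supply, a black slab 110 mm long (x) by 58 mm wide (y) by 24 mm thick, 0.2 to 0.35 kg, lying flat on the table; origin: centre of its underside; its -x end carries the sockets. May be absent
- supply2: slim power supply, a black slab 110 mm long (x) by 58 mm wide (y) by 24 mm thick, 0.2 to 0.35 kg, lying flat on the table; origin: centre of its underside; its -x end carries the sockets. May be absent
- supply3: slim power supply, a black slab 110 mm long (x) by 58 mm wide (y) by 24 mm thick, 0.2 to 0.35 kg, lying flat on the table; origin: centre of its underside; its -x end carries the sockets. May be absent
- supply0_sockets (a point): on supply0: the middle of the lower edge of its socket end (the grey face with four sockets), 55 mm along -x from its origin; axes as the supply's
- supply1_sockets (a point): on supply1: the middle of the lower edge of its socket end (the grey face with four sockets), 55 mm along -x from its origin; axes as the supply's
- supply2_sockets (a point): on supply2: the middle of the lower edge of its socket end (the grey face with four sockets), 55 mm along -x from its origin; axes as the supply's
- supply3_sockets (a point): on supply3: the middle of the lower edge of its socket end (the grey face with four sockets), 55 mm along -x from its origin; axes as the supply's
- pedal_one: mini pedal with ONE large knob: grey housing 93 mm long (x) by 42 mm wide (y) by 34 mm high, knob and footswitch up to 13 mm above that, 0.22 kg; origin: centre of its underside; footswitch towards +x (the far side). Stands on pad 0, 1 or 2 at the start
- pedal_three: mini pedal with THREE small knobs, otherwise the same housing and axes as pedal_one. Stands on pad 0, 1 or 2 at the start
- pedal_flat: mini pedal with a flat dark window and no knob, otherwise the same housing and axes; stands on pad 0, 1 or 2 and stays there
- mug: white mug, 80 mm wide, 95 mm high; origin: centre of its underside; leave alone
- tape: roll of grey tape lying flat, 100 mm across, 25 mm high; origin: centre of its underside; leave alone
- tin: round steel plectrum tin, 60 mm across, 22 mm high; origin: centre of its underside; leave alone
- metronome: white digital metronome lying flat, 85 x 85 x 24 mm, with a round dial; origin: centre of its underside; leave alone
- battery: 9 V battery standing, 26 x 17 x 49 mm; origin: centre of its underside; leave alone
There are look-alikes about, which are no part of the job. What is shaped like the pedal_three but red is not meant.

How it is judged:
By the outcome, as a careful person would: the job done as asked, in the order asked, and still so for the second after the job is handed in, with the robot touching nothing.
Of supply0, supply1, supply2, supply3 only 2 to 4 are there at a start; the rules pass over those that are not, and their reading is None.
At some moment in a run one of supply0, supply1, supply2, supply3, pedal_one, pedal_three may be knocked a few centimetres aside while the robot is not near it.
It also fails if it takes over 210 s, if anything falls off the work surface, if the arm or the gripper's body presses on something with over 40 N, if the wrist force passes 120 N, or if a joint passes its speed limit or range.

### The arm

A 6-joint arm with a two-finger parallel gripper is mounted at the origin on the work surface. World frame = base frame: x ahead of the robot, y to its left, z up, the work surface at z = 0. Lengths are in m, angles in degrees, forces in N, time in s.
With the tool pointing down it reaches from about 0.35 to 0.8 m from the base axis. Payload 7.3 kg.
Tool frame: the origin (TCP) lies on the front face of the gripper's body, between the roots of the fingers; the fingertips stand 73 mm ahead of it and the grasp point (between the pads) lies 54 mm ahead of it; z points along the fingers, y is the direction in which the jaws open and shut (so a half turn about z gives the same grasp; the last joint's range is limited). The gripper opens to 85 mm and grips with 20 to 120 N. Pads are 22 mm wide; open, the fingers measure 114 mm over their backs; the gripper's body (76 mm by 85 mm) begins 54 mm behind the grasp point. The pads swing forward as they close: fully open they stand 13 mm farther back than shut.
Start: joints at [-82.506, 19.595, 87.324, -0, 73.075, -8.365], TCP at [0.143, -0.505, 0.304] pointing down, gripper open.
Joint ranges: [-145.02, 145.02], [-44.19, 115.74], [2.07, 154.8], [-57.11, 237.11], [16.16, 152.29], [-177.93, 177.93]. Speed limits (degrees/s): [147.25, 147.25, 180, 180, 180, 180].

### API

Orientations are given as [roll, pitch, yaw] about the fixed x, y, z axes, in that order (R = Rz(yaw) Ry(pitch) Rx(roll)).
In Python, from cell import get_state, get_image, close_job, find_in, tip_of gives the robot as it stands. The module is installed in compiled form; this text tells all that it offers.
- The arm moves only by the shell command python3 -m inch 'ROWS'. ROWS is JSON, a list that holds one entry, the list of rows, each a list of 5 numbers: the opening, from -1 (shut) to 1 (fully open), then the shift along the tool's x, y, z in mm, then the turn about the tool's z in degrees. A call has 1 to 12 rows; each row is the pose to reach, as a shift and turn from the pose commanded when the call began, along the tool's axes at that moment; what a row does not reach only later rows make up. A row lasts 1/12 s, in which the tool goes at most 41.7 mm and 7.16 degrees, less where a joint would pass 70% of its speed; a pose out of reach is approached as far as the arm can. A call with a gripper value outside its range is refused whole. The fingers move at their own pace and stop on an object; the grip force is fixed at half the most. Time passes only in rows, so rows that repeat a pose let the fingers close. It gives the time, the measured TCP pose, the force and the opening at its end, in the units of the state.
- get_state(): the state, without advancing time (a new reading comes with each control period).
- get_image(name): name is "scene" or "top"; returns a dict with "color" (420x560x3 uint8, red, green, blue), "camera_matrix" (3x3 intrinsics, pixels), "extrinsics" (4x4, takes a point from world to camera coordinates). Camera axes: x right, y up, looking along -z (the intrinsics and any distortion apply to the point x, -y, -z); pixel columns grow to the right and rows downward; lengths in m; the calibration is good to about 2 mm. A picture is of the moment at which its call begins. There is no depth.
- close_job(): hands the job in, once; it reports no verdict.
Trained networks look in a picture, given as the dict that the camera call returned (one of the last four; its "shot" number tells which), for a name from the list of things; names that differ only in an ending like _2 or _b are one class to them, and where a whole thing is asked for, a point or a joint stands for the part that bears it (a point fixed in the world has none). Each returns a list of dicts, best first, with "score" (0 to 1); they miss things now and then, are a little off and sometimes report something else, mostly with a low value. They report only what shows in the picture. A call takes as long as a camera call. They do not tell look-alikes from the thing itself.
- find_in(picture, thing): "bbox" ([left, top, right, bottom] in pixels, round what is visible of it).
- tip_of(picture, thing): "uv" ([column, row] in pixels: a listed point, or the origin of a listed thing).
The state is a dict: "t": time; "qpos": joint angles; "joint_velocities": joint speeds; "joint_efforts": joint torques, N m; "tool_pos": TCP position; "orientation": TCP orientation; "wrist_force": force on the tool from outside, world axes, zero at the start; "torque": the same for the moment, N m; "opening": finger opening in m.
Only numpy, scipy, OpenCV 4.12 (cv2) and the standard library are available. Lean on these libraries where they do the work, as an engineer would, in place of code of your own. Each camera call takes 0.05 s, during which the arm holds its last target.

## Working session

There is one attempt and no reset: what is moved stays moved. The work goes in short steps, Python scripts to look and compute and a shell command to move; the robot and the scene stay as the last step left them, time stands still between calls to the robot, and variables do not carry over. Pictures are saved under pics/ and viewed, and the job is handed in when it is done.

```bash
ls; mkdir -p pics; cat > h.py <<'E'
import numpy as np, cv2
from cell import *
def save(p,name,crop=None,scale=1):
    im=p["color"][:,:,::-1]
    if crop: l,t,r,b=crop; im=im[t:b,l:r]
    im=cv2.resize(np.ascontiguousarray(im),None,fx=scale,fy=scale,interpolation=cv2.INTER_CUBIC)
    cv2.imwrite("pics/"+name,im)
def proj(p,X):
    E=np.array(p["extrinsics"]);K=np.array(p["camera_matrix"])
    X=np.atleast_2d(X); c=X@E[:3,:3].T+E[:3,3]; c=c*[1,-1,-1]
    u=c@K.T; return u[:,:2]/u[:,2:]
def unproj(p,uv,z):
    E=np.array(p["extrinsics"]);K=np.array(p["camera_matrix"])
    uv=np.atleast_2d(uv); d=np.c_[uv,np.ones(len(uv))]@np.linalg.inv(K).T; d=d*[1,-1,-1]
    R=E[:3,:3]; o=-R.T@E[:3,3]; w=d@R
    s=(z-o[2])/w[:,2]; return o+s[:,None]*w
E
python3 - <<'E'
from h import *
print(get_state())
for n in("scene","top"):
    p=get_image(n);save(p,n+"0.png",None,1.4);print([k for k in p],p["camera_matrix"],p["extrinsics"])
E
```

```text
pics
{'t': 0.0, 'qpos': array([-8.25066569e+01,  1.96366082e+01,  8.73782514e+01, -1.84186183e-03,
        7.30761319e+01, -8.36453264e+00]), 'joint_velocities': array([ 0.02548853, -0.01024605, -0.01990533,  0.04730973,  0.06515786,
        0.12252221]), 'joint_efforts': array([ 5.10279133e-04, -4.33678651e+01, -2.46018076e+01, -6.62533921e-05,
        7.82220159e-03,  2.69683049e-06]), 'tool_pos': array([ 0.14343725, -0.50470975,  0.30321811]), 'orientation': array([-1.79909720e+02, -1.14940798e-02,  1.58584042e+01]), 'wrist_force': array([-0.16623112,  0.02077735,  0.20176234]), 'torque': array([ 0.01325828, -0.00495374, -0.01414583]), 'opening': 0.08555845106245563}
['color', 'camera_matrix', 'extrinsics', 'shot'] [[405.63879253   0.         281.46266877]
 [  0.         405.63879253 206.88683281]
 [  0.           0.           1.        ]] [[-0.64900192  0.7607341   0.00895198  0.31241354]
 [-0.59924845 -0.51841303  0.61004035  0.28660528]
 [ 0.46871932  0.3905529   0.79231978 -1.52628451]
 [ 0.          0.          0.          1.        ]]
['color', 'camera_matrix', 'extrinsics', 'shot'] [[471.1733817    0.         282.21513496]
 [  0.         471.1733817  210.37547164]
 [  0.           0.           1.        ]] [[-2.30728373e-02 -9.99733781e-01 -1.03978925e-04  3.08867244e-02]
 [ 9.95746360e-01 -2.29900914e-02  8.92224336e-02 -5.05706343e-01]
 [-8.92010714e-02  1.95507805e-03  9.96011720e-01 -1.61778213e+00]
 [ 0.00000000e+00  0.00000000e+00  0.00000000e+00  1.00000000e+00]]
```

View pics/top0.png

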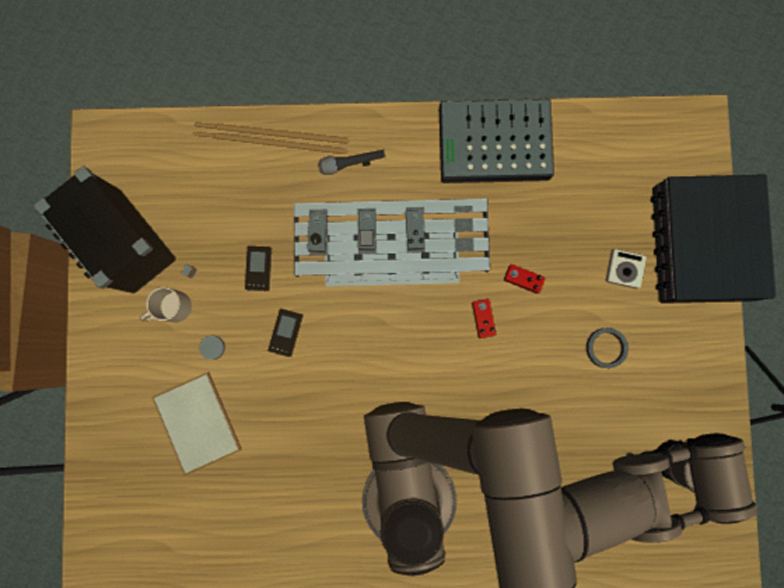

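View pics/scene0.png

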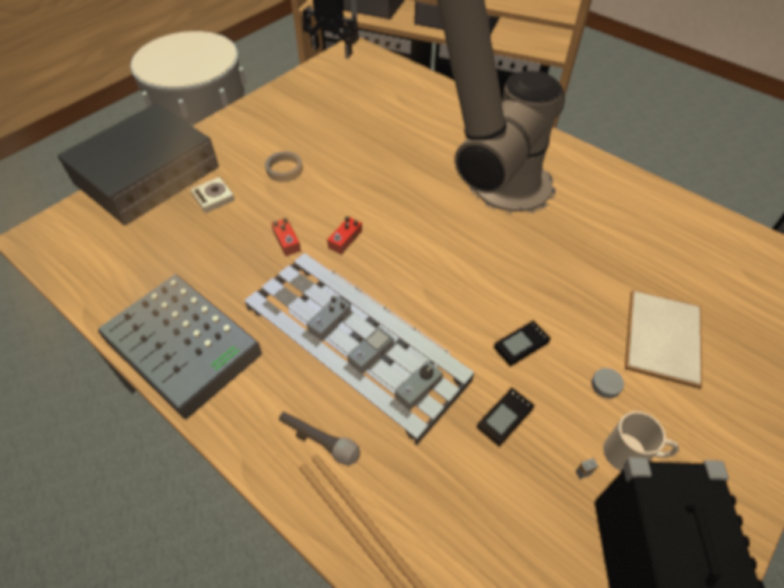

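```bash
python3 - <<'E'
from h import *
p=get_image("top")
for n in "board bay_edge tray_lip pad0 pad1 pad2 pad_spare supply0 supply0_sockets pedal_one pedal_three pedal_flat".split():
    z={'b':.0,'t':.011,'p':.043,'s':0}[n[0]]
    if n=='bay_edge': z=.011
    for d in tip_of(p,n)[:5]: print(n,round(d['score'],2),np.round(d['uv'],1),np.round(unproj(p,d['uv'],z)[0],4))
for n in "supply0 mug tape tin metronome battery pedal_one pedal_three pedal_flat".split():
    for d in find_in(p,n)[:5]: print(n,round(d['score'],2),np.round(d['bbox'],1))
E
```

```text
board 0.57 [278.4 170.4] [0.6513 0.0294 0.    ]
board 0.49 [202.5 252. ] [0.3684 0.3016 0.    ]
bay_edge 0.86 [279.8 195. ] [0.5618 0.0264 0.011 ]
bay_edge 0.51 [152.4 249.4] [0.3814 0.474  0.011 ]
tray_lip 0.79 [280.9 200.5] [0.5423 0.023  0.011 ]
pad0 0.97 [225.5 170.8] [0.6466 0.2125 0.043 ]
pad0 0.97 [295.5 163.2] [ 0.6677 -0.0306  0.043 ]
pad0 0.77 [262.9 163.8] [0.6682 0.0825 0.043 ]
pad1 0.97 [225.5 170.8] [0.6466 0.2125 0.043 ]
pad1 0.97 [295.5 163.2] [ 0.6677 -0.0306  0.043 ]
pad1 0.77 [262.9 163.8] [0.6682 0.0825 0.043 ]
pad2 0.97 [225.5 170.8] [0.6466 0.2125 0.043 ]
pad2 0.97 [295.5 163.2] [ 0.6677 -0.0306  0.043 ]
pad2 0.77 [262.9 163.8] [0.6682 0.0825 0.043 ]
pad_spare 0.76 [331.4 167. ] [ 0.6514 -0.1547  0.043 ]
supply0 0.97 [206.5 239.7] [0.4111 0.2872 0.    ]
supply0 0.7 [182.1 188.3] [0.595  0.3721 0.    ]
supply0_sockets 0.68 [151.1 248.9] [0.3834 0.4816 0.    ]
supply0_sockets 0.6 [185.8 210.3] [0.5164 0.3594 0.    ]
pedal_one 0.86 [228.3 166.3] [0.6622 0.2026 0.043 ]
pedal_one 0.17 [226.9 167.3] [0.6588 0.2075 0.043 ]
pedal_three 0.94 [370. 196.] [ 0.5472 -0.2844  0.043 ]
pedal_three 0.78 [295.  164.6] [ 0.6628 -0.0288  0.043 ]
pedal_three 0.68 [431.5 249.4] [ 0.359 -0.487  0.043]
pedal_flat 0.82 [264.  166.6] [0.6582 0.0789 0.043 ]
supply0 0.74 [193.2 223.4 217.1 257.4]
supply0 0.56 [174.  172.3 194.6 204.2]
mug 0.6 [101.7 205.6 140.  230.2]
tin 0.79 [142.7 240.8 161.3 257.4]
metronome 0.84 [434.7 180.  460.  204.8]
metronome 0.22 [193.2 222.6 218.  254.6]
battery 0.61 [131.5 191.1 138.3 197.5]
pedal_one 0.68 [222.2 151.8 235.7 178.6]
pedal_three 0.87 [362.5 187.2 388.3 207.3]
pedal_three 0.73 [288.1 148.9 303.7 181.6]
pedal_three 0.53 [336.6 214.7 354.4 241.7]
pedal_flat 0.75 [257.1 151.8 267.5 179. ]
pedal_flat 0.21 [175.3 175.  193.3 208.4]
```

```bash
python3 - <<'E'
from h import *
p=get_image("top");save(p,"t1.png",(160,130,260,270),5.5) if 0 else save(p,"t1.png",(165,140,245,265),4.7)
save(p,"t2.png",(200,135,400,250),4)
p=get_image("scene");save(p,"s1.png",(330,210,410,325),5);save(p,"s2.png",(170,150,345,320),3.5)
E
```

```text
(no output)
```

View pics/t1.png

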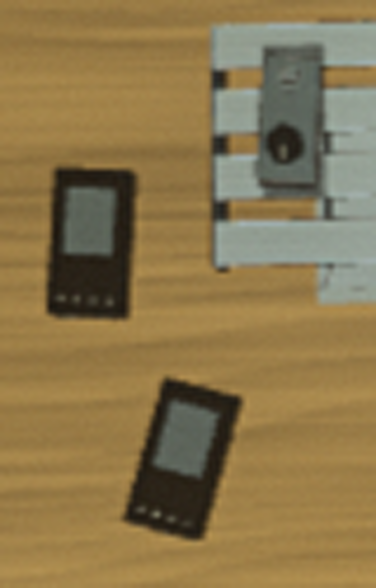

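View pics/t2.png

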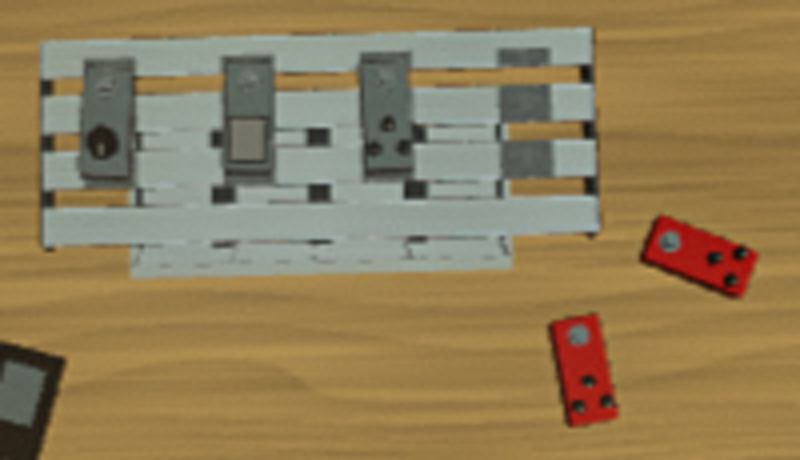

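View pics/s1.png

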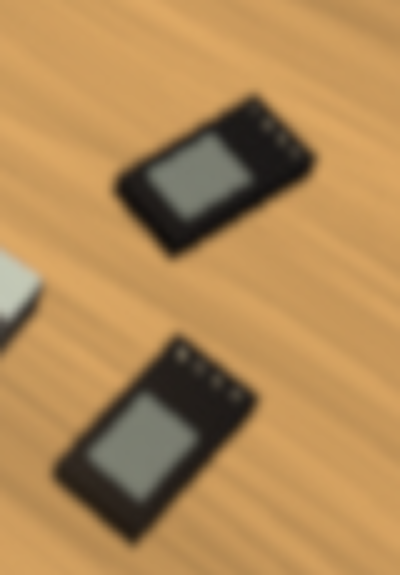

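View pics/s2.png

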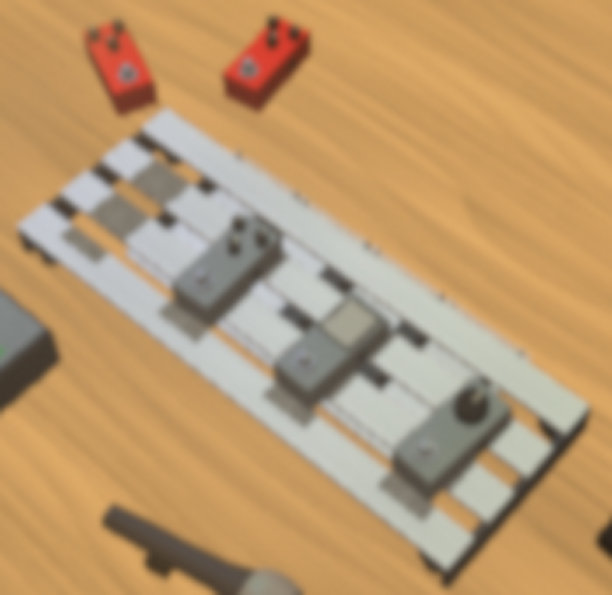

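```bash
cat >> h.py <<'E'
from scipy.optimize import minimize
def boxpts(pose,L,W,z0,z1):
    x,y,th=pose; c,s=np.cos(th),np.sin(th)
    return np.array([[x+c*a*L/2-s*b*W/2,y+s*a*L/2+c*b*W/2,z] for a in(-1,1) for b in(-1,1) for z in(z0,z1)])
S=8
def hullmask(p,pts,win):
    uv=(proj(p,pts)-[win[0],win[1]]+0.5)*S   # pixel centres at integers
    h=cv2.convexHull(uv.astype(np.float32))
    m=np.zeros(((win[3]-win[1])*S,(win[2]-win[0])*S),np.uint8)
    cv2.fillConvexPoly(m,np.round(h*16).astype(np.int32),255,shift=4)
    return cv2.resize(m,None,fx=1/S,fy=1/S,interpolation=cv2.INTER_AREA)/255.
def soft_dark(p,win):
    im=p["color"][win[1]:win[3],win[0]:win[2]].astype(float)
    return im
def supply_fit(ps,init,z0=0,z1=.024):
    """ps list of pictures; alpha = by colour: wood has r-b large"""
    data=[]
    for p in ps:
        uv=proj(p,boxpts(init,.14,.09,z0,z1)); l,t=np.floor(uv.min(0)-4).astype(int); r,b=np.ceil(uv.max(0)+4).astype(int)
        im=p["color"][t:b,l:r].astype(float); d=im[:,:,0]-im[:,:,2]
        bg=np.median(np.r_[d[0],d[-1],d[:,0],d[:,-1]])
        data.append((p,(l,t,r,b),np.clip(1-d/bg,0,1)))
    def cost(v,sel=None):
        pose=[init[0]+v[0]/1000,init[1]+v[1]/1000,init[2]+np.radians(v[2])]
        pts=boxpts(pose,.110,.058,z0,z1); e=0
        for i,(p,w,a) in enumerate(data):
            if sel is None or i==sel: e+=((hullmask(p,pts,w)-a)**2).sum()
        return e
    out=[]
    for sel in [None]+list(range(len(ps))):
        best=min((minimize(cost,[dx,dy,0],args=(sel,),method='Nelder-Mead',options=dict(initial_simplex=[[dx,dy,0],[dx+6,dy,0],[dx,dy+6,0],[dx,dy,5]],xatol=.05,fatol=.01)) for dx in(-4,4) for dy in(-4,4)),key=lambda r:r.fun)
        v=best.x; out.append((round(init[0]*1000+v[0],1),round(init[1]*1000+v[1],1),round(np.degrees(init[2])+v[2],1),round(best.fun,2)))
    return out
E
python3 - <<'E'
from h import *
t=get_image("top");s=get_image("scene")
for p in(t,s):
    E=np.array(p["extrinsics"]);print(-E[:3,:3].T@E[:3,3])
c=np.array([[210.25,145.5],[348,142],[349.5,193.5],[211.5,196.25]])-.4
X=unproj(t,c,.043);print(X.round(4));print(X.mean(0))
print(supply_fit([t,s],[.4135,.2872,np.radians(-13)]))
print(supply_fit([t,s],[.575,.3721,np.radians(-3)]))
E
```

```text
[0.35996    0.02241516 1.65645353]
[1.08990379 0.50701111 1.03166791]
[[ 0.7384  0.2658  0.043 ]
 [ 0.7397 -0.214   0.043 ]
 [ 0.5589 -0.2128  0.043 ]
 [ 0.5604  0.2632  0.043 ]]
[0.64934274 0.025563   0.043     ]
[(np.float64(419.1), np.float64(297.8), np.float64(-16.0), np.float64(100.12)), (np.float64(419.7), np.float64(295.9), np.float64(-16.8), np.float64(26.07)), (np.float64(417.6), np.float64(300.0), np.float64(-15.9), np.float64(56.18))]
[(np.float64(582.0), np.float64(365.5), np.float64(-3.0), np.float64(195.42)), (np.float64(582.6), np.float64(363.0), np.float64(-3.9), np.float64(28.79)), (np.float64(580.7), np.float64(367.2), np.float64(-2.9), np.float64(144.21))]
```

```bash
cat >> h.py <<'E'
def board_fit(p,init=(.6493,.0256,0.)):
    # far rail, deck top z .043, local x 57..90
    def pts(v):
        x=init[0]+v[0]/1000;y=init[1]+v[1]/1000;th=init[2]+np.radians(v[2]);c,s=np.cos(th),np.sin(th)
        return np.array([[x+c*a-s*b,y+s*a+c*b,.043] for a in(.057,.09) for b in(-.24,.24)])
    # window rows: from beyond far edge to mid of rail
    def reg():
        x,y,_=init; return np.array([[x+a,y+b,.043] for a in(.074,.105) for b in(-.262,.262)])
    uv=proj(p,reg()); l,t=np.floor(uv.min(0)).astype(int); r,b=np.ceil(uv.max(0)).astype(int)
    im=p["color"][t:b,l:r].astype(float); d=(im[:,:,0]-im[:,:,2])/im.sum(2)
    bg=np.median(d[:2]); fg=np.median(d[-2:,15:-15]); a=np.clip((d-bg)/(fg-bg),0,1)
    f=lambda v:((hullmask(p,pts(v),(l,t,r,b))-a)**2).sum()
    res=minimize(f,[0,0,0],method='Nelder-Mead',options=dict(initial_simplex=[[-3,-3,-.5],[4,0,0],[0,4,0],[0,0,1.5]],xatol=.02,fatol=.005))
    return init[0]*1000+res.x[0],init[1]*1000+res.x[1],np.degrees(init[2])+res.x[2],res.fun,a.size
E
python3 - <<'E'
from h import *
t=get_image("top")
b=board_fit(t);print(b)
im=cv2.resize(np.ascontiguousarray(t["color"][:,:,::-1]),None,fx=4,fy=4,interpolation=cv2.INTER_CUBIC)
def draw(P,col,close=True):
    q=((proj(t,P)+.5)*4).round().astype(int); cv2.polylines(im,[q],close,col,1)
def W(x,y,z,B=b):
    c,s=np.cos(np.radians(B[2])),np.sin(np.radians(B[2])); return [B[0]/1000+c*x-s*y,B[1]/1000+s*x+c*y,z]
draw([W(-.09,-.24,.043),W(.09,-.24,.043),W(.09,.24,.043),W(-.09,.24,.043)],(0,0,255))
draw([W(-.105,-.168,.011),W(-.105,.168,.011)],(255,0,0))
for y in(.18,.06,-.06,-.18): draw([W(-.0465,y-.021,.077),W(.0465,y-.021,.077),W(.0465,y+.021,.077),W(-.0465,y+.021,.077)],(0,255,0))
for B in((419.7,295.9,-16.8),(582.6,363,-3.9)):
    draw([W(-.055,-.029,.024,B),W(.055,-.029,.024,B),W(.055,.029,.024,B),W(-.055,.029,.024,B)],(0,255,255))
cv2.imwrite("pics/ov.png",im[520:1090,640:1420])
E
```

```text
(np.float64(650.1221387661441), np.float64(26.41711772694247), np.float64(0.10836690767216843), np.float64(3.8655212753524584), 1976)
```

View pics/ov.png

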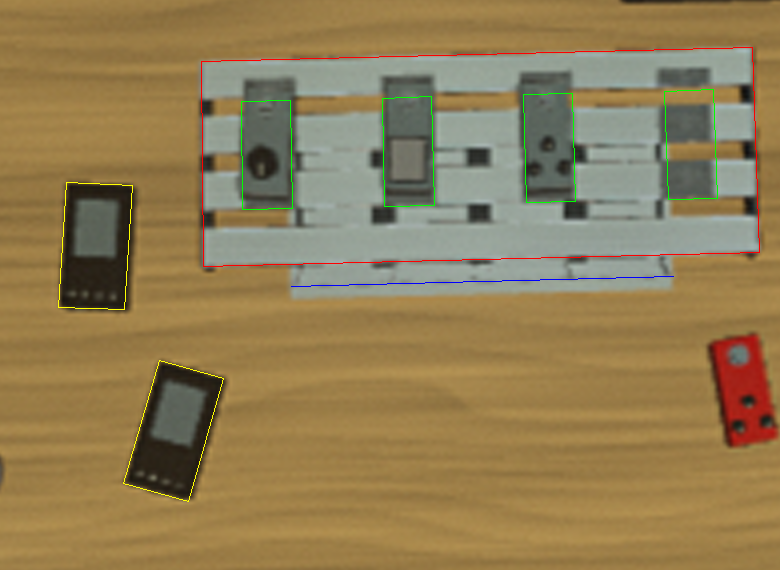

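```bash
cat >> h.py <<'E'
def Rm(o):
    from scipy.spatial.transform import Rotation as R
    return R.from_euler('xyz',o,degrees=True).as_matrix()
def rows(*wps, base=None):
    """wps: (x,y,z,yaw) in m/deg -> tool-frame shifts from now"""
    s=get_state(); R=Rm(s["orientation"]) ; p=s["tool_pos"]
    # ideal vertical tool
    yaw=s["orientation"][2]
    Rv=Rm([180,0,yaw])
    print("t",round(s["t"],2),"pos",p.round(4),"ori",s["orientation"].round(2),"F",s["wrist_force"].round(1),"op",round(s["opening"]*1000,1))
    for w in wps:
        d=Rv.T@(np.array(w[:3])-p)*1000
        print("  dx %.1f dy %.1f dz %.1f turn %.2f"%(*d,yaw-w[3]))
E
python3 - <<'E'
from h import *
rows((.45,-.25,.3,16),(.48,.1,.25,0),(.391,.3055,.2,-16.8))
E
```

```text
t 1.45 pos [ 0.1435 -0.505   0.3039] ori [179.99   0.    15.86] F [ 0.2 -0.1 -0.4] op 85.4
  dx 364.5 dy -161.5 dz 3.9 turn -0.14
  dx 489.1 dy -490.0 dz 53.9 turn 15.86
  dx 459.6 dy -712.0 dz 103.9 turn 32.66
```

Candidates (top picture px): supplies at (184,190) and (204,237), and both are real because each shows four LEDs at the near, socket end. The three-knob pedal is grey at (296,165); the red ones at (372,196) and (346,228) are look-alikes. The one-knob pedal is at (226,165) and the windowed one at (263,165). The crops confirm this. I'll start with the supply at (204,237).

```bash
python3 -m inch '[[[1,364,-161,4,0],[1,364,-161,4,0],[1,364,-161,4,0],[1,364,-161,4,0],[1,364,-161,4,0],[1,364,-161,4,0],[1,364,-161,4,0],[1,364,-161,4,0],[1,364,-161,4,0],[1,420,-300,20,8],[1,440,-330,30,16],[1,470,-400,40,16]]]'
python3 -c "
from h import *
rows((.391,.3055,.2,-16.8),(.391,.3055,.071,-16.8))"
```

```text
t: 2.45
tool_pos: [0.4565, -0.1502, 0.2856]
orientation: [180.0, -0.0, -0.5]
wrist_force: [1.0, -0.2, -0.2]
opening: 0.0853
t 2.45 pos [ 0.4565 -0.1502  0.2856] ori [ 1.7997e+02 -3.0000e-02 -4.8000e-01] F [ 1.  -0.2 -0.2] op 85.3
  dx -69.3 dy -455.1 dz 85.6 turn 16.32
  dx -69.3 dy -455.1 dz 214.6 turn 16.32
```

```bash
python3 -m inch '[[[1,-69,-455,86,16.3],[1,-69,-455,86,16.3],[1,-69,-455,86,16.3],[1,-69,-455,86,16.3],[1,-69,-455,86,16.3],[1,-69,-455,86,16.3],[1,-69,-455,86,16.3],[1,-69,-455,86,16.3],[1,-69,-455,86,16.3],[1,-69,-455,86,16.3],[1,-69,-455,86,16.3],[1,-69,-455,86,16.3]]]'
python3 -c "
from h import *
t=get_image('top');s=get_image('scene')
save(t,'a1.png',(150,150,260,290),4);save(s,'a2.png',(300,120,480,320),3)
rows((.391,.3055,.2,-16.8),(.391,.3055,.071,-16.8))"
```

```text
t: 3.45
tool_pos: [0.3867, 0.3075, 0.199]
orientation: [-180.0, 0.0, -16.3]
wrist_force: [-0.9, -0.7, 0.7]
opening: 0.0856
t 3.55 pos [0.387  0.3061 0.199 ] ori [ 1.7998e+02  4.0000e-02 -1.6190e+01] F [-0.  -0.9  0.2] op 85.4
  dx 4.0 dy -0.5 dz -1.0 turn 0.61
  dx 4.0 dy -0.5 dz 128.0 turn 0.61
```

View pics/a1.png

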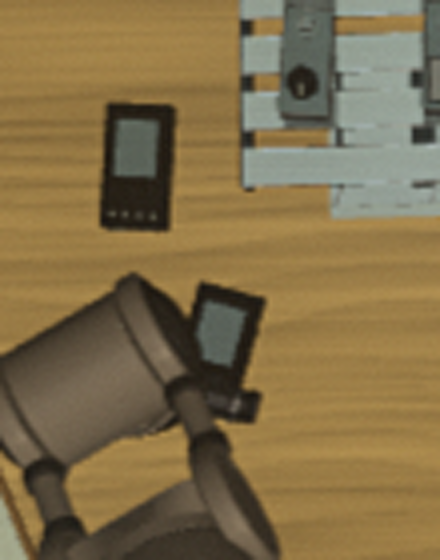

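View pics/a2.png

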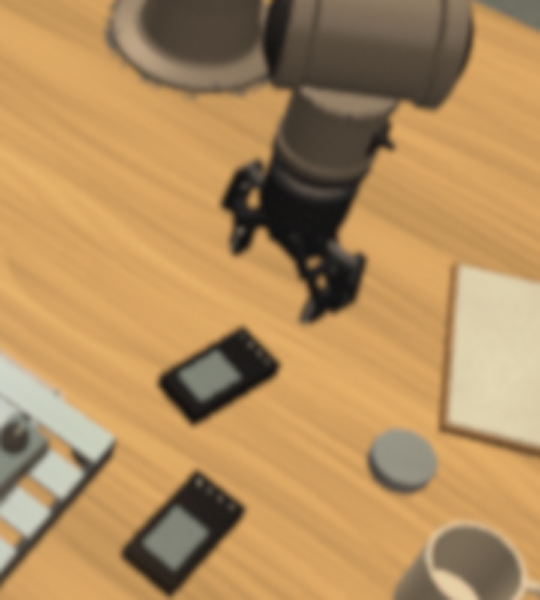

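```bash
python3 -m inch '[[[1,4,-1,0,0.6],[1,4,-1,40,0.6],[1,4,-1,75,0.6],[1,4,-1,100,0.6],[1,4,-1,115,0.6],[1,4,-1,124,0.6],[1,4,-1,128,0.6],[1,4,-1,128,0.6],[-1,4,-1,128,0.6],[-1,4,-1,128,0.6],[-1,4,-1,128,0.6],[-1,4,-1,128,0.6]]]'
python3 -m inch '[[[-1,0,0,0,0],[-1,0,0,0,0],[-1,0,0,0,0]]]'
```

```text
t: 4.55
tool_pos: [0.393, 0.3039, 0.0734]
orientation: [-179.9, -0.1, -17.0]
wrist_force: [0.4, -1.0, 7.0]
opening: 0.0569
t: 4.8
tool_pos: [0.393, 0.3038, 0.0734]
orientation: [-179.9, -0.1, -17.0]
wrist_force: [-0.7, -1.9, 5.3]
opening: 0.0569
```

```bash
python3 -m inch '[[[-1,0,0,-20,0],[-1,0,0,-60,0],[-1,0,0,-75,0],[-1,0,0,-75,0]]]'
python3 -c "
from h import *
rows((.43,.068,.15,0.1))"
```

```text
t: 5.13
tool_pos: [0.3938, 0.3045, 0.1509]
orientation: [-179.7, -0.3, -17.0]
wrist_force: [0.2, 0.3, -2.4]
opening: 0.0569
t 5.13 pos [0.3938 0.3045 0.1509] ori [-179.66   -0.34  -17.02] F [ 0.2  0.3 -2.4] op 56.9
  dx 103.9 dy 215.6 dz 0.9 turn -17.12
```

```bash
python3 -m inch '[[[-1,104,216,1,-17.1],[-1,104,216,1,-17.1],[-1,104,216,1,-17.1],[-1,104,216,1,-17.1],[-1,104,216,1,-17.1],[-1,104,216,1,-17.1],[-1,104,216,1,-17.1],[-1,104,216,1,-17.1],[-1,104,216,1,-17.1],[-1,104,216,1,-17.1]]]'
python3 -c "
from h import *
rows((.43,.068,.15,0.1))
t=get_image('top');s=get_image('scene')
save(t,'b1.png',(200,120,380,270),4);save(s,'b2.png',(200,100,400,290),3)
import pickle;pickle.dump((t,s),open('b.pkl','wb'))"
```

```text
t: 5.97
tool_pos: [0.4277, 0.0674, 0.1455]
orientation: [-180.0, 0.1, 0.1]
wrist_force: [-0.7, 0.3, -1.9]
opening: 0.057
t 5.97 pos [0.4277 0.0674 0.1455] ori [-1.7999e+02  6.0000e-02  1.4000e-01] F [-0.7  0.3 -1.9] op 57.0
  dx 2.3 dy -0.6 dz -4.5 turn 0.04
```

View pics/b1.png

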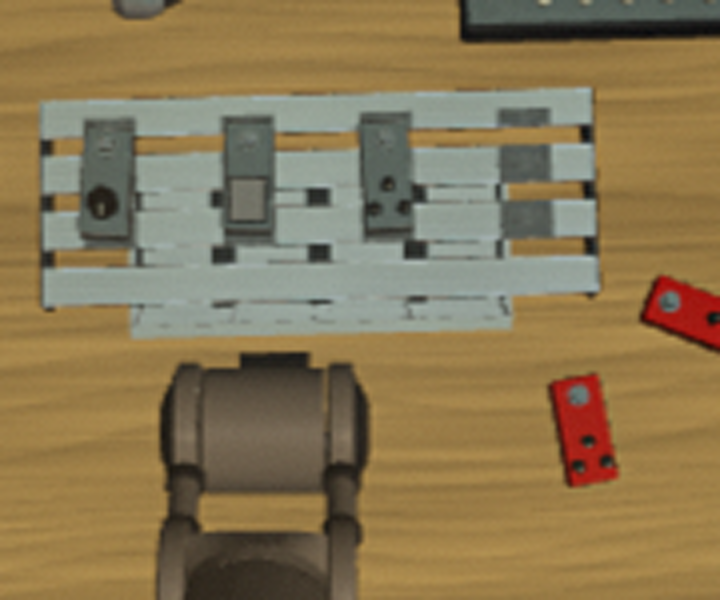

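View pics/b2.png

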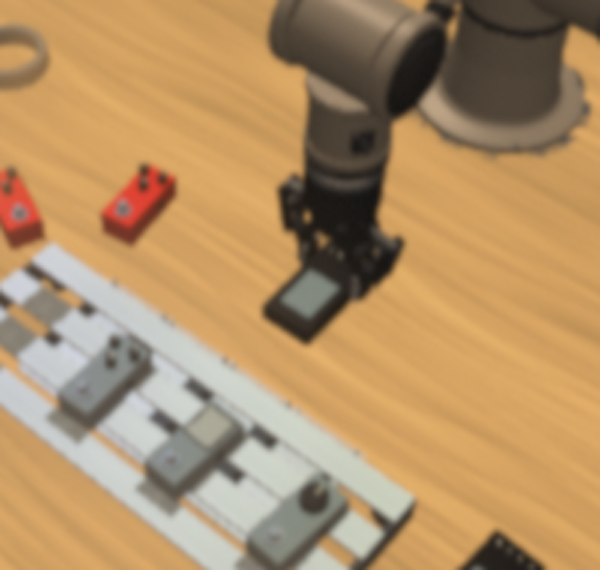

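```bash
python3 -c "
from h import *
import pickle;t,s=pickle.load(open('b.pkl','rb'))
print(unproj(t,[[240/4+200-.5,352/4+120-.5],[309/4+200-.5,352/4+120-.5]],.096))
# scene nose top corners: (264,312),(306,342) bottom edge approx
save(t,'b3.png',(225,190,335,215),7)
im=t['color'][204:209,255:282].astype(int).sum(2);print(im)
"
```

```text
[[0.51105813 0.09468234 0.096     ]
 [0.50973341 0.0373078  0.096     ]]
[[388 395 400 387 380 377 375 381 380 378 385 383 379 378 383 372 380 377
  378 382 376 381 378 379 376 376 380]
 [377 382 381 384 378 380 382 377 379 376 387 377 374 379 377 385 380 384
  378 369 371 379 379 376 373 378 371]
 [381 383 376 382 380 383 383 386 384 380 382 380 380 385 385 375 379 373
  382 382 381 378 372 371 367 366 366]
 [366 363 360 360 358 348 349 354 360 355 355 354 343 347 356 351 355 353
  353 353 346 348 352 372 365 367 363]
 [323 321 330 326 291 169 170 177 178 176 183 171 134 135 140 141 136 122
  115 121 110 139 244 350 363 360 364]]
```

View pics/b3.png

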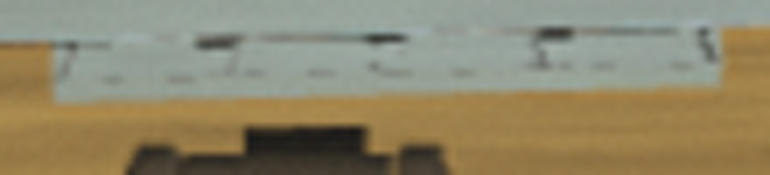

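```bash
python3 -m inch '[[[-1,0,-1.5,10,0],[-1,0,-1.5,30,0],[-1,5,-1.5,45,0],[-1,15,-1.5,54,0],[-1,25,-1.5,57,0],[-1,35,-1.5,57,0],[-1,40,-1.5,57,0],[-1,44,-1.5,57,0],[-1,44,-1.5,57,0]]]'
python3 -c "
from h import *
rows((.474,.069,.0856,0.1))
t=get_image('top');s=get_image('scene')
save(t,'c1.png',(225,170,335,240),7);save(s,'c2.png',(200,130,370,290),4)"
```

```text
t: 6.82
tool_pos: [0.4731, 0.0684, 0.0892]
orientation: [180.0, -0.1, 0.1]
wrist_force: [0.0, -0.6, -1.6]
opening: 0.0567
t 6.82 pos [0.4731 0.0684 0.0892] ori [ 1.7999e+02 -8.0000e-02  1.1000e-01] F [ 0.  -0.6 -1.6] op 56.7
  dx 0.9 dy -0.6 dz 3.6 turn 0.01
```

View pics/c1.png

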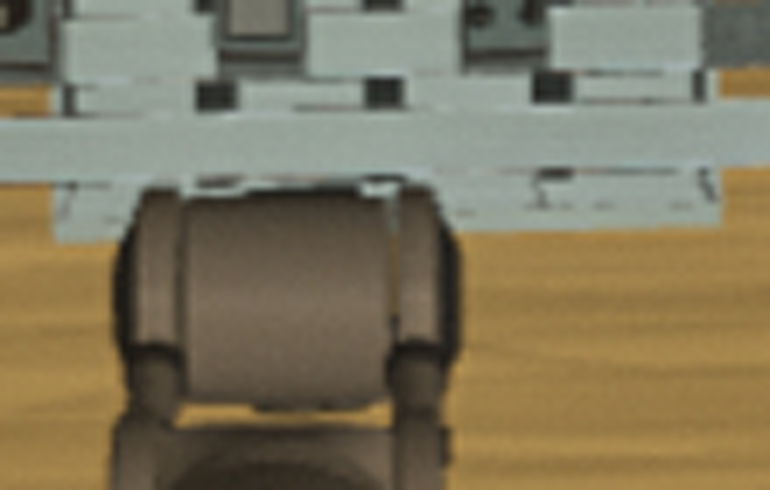

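View pics/c2.png

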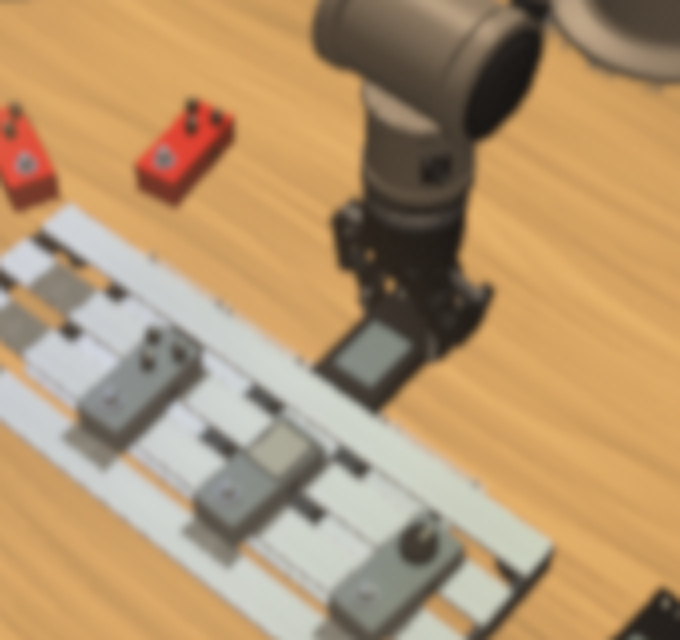

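```bash
python3 -m inch '[[[-1,0,-0.5,2.5,0],[-1,0,-0.5,4.5,0],[-1,0,-0.5,4.5,0],[-1,0,-0.5,4.5,0]]]'
```

```text
t: 7.25
tool_pos: [0.4719, 0.0685, 0.0844]
orientation: [180.0, 0.0, 0.1]
wrist_force: [-1.5, 0.3, 1.0]
opening: 0.0564
```

```bash
python3 -m inch '[[[-1,6,0,-0.5,0],[-1,12,0,-0.5,0],[-1,18,0,-0.5,0],[-1,24,0,-0.5,0]]]'; python3 -m inch '[[[-1,6,0,0,0],[-1,12,0,0,0],[-1,18,0,0,0],[-1,24,0,0,0],[-1,27,0,0,0],[-1,27,0,0,0]]]'
```

```text
t: 7.58
tool_pos: [0.4973, 0.0684, 0.0848]
orientation: [180.0, -0.0, 0.1]
wrist_force: [-0.7, 0.7, -2.1]
opening: 0.0566
t: 8.08
tool_pos: [0.5241, 0.0685, 0.0848]
orientation: [180.0, -0.0, 0.1]
wrist_force: [-0.4, -0.1, -2.1]
opening: 0.0568
```

```bash
python3 -m inch '[[[1,0,0,0,0],[1,0,0,0,0],[1,0,0,0,0],[1,0,0,0,0],[1,0,0,-40,0],[-1,-30,0,-50,0],[-1,-65,0,-50,0],[-1,-70,0,-50,0],[-1,-70,0,-30,0],[-1,-70,0,-12,0],[-1,-70,0,-12,0],[-1,-70,0,-12,0]]]'
python3 -c "
from h import *
rows((.549,.069,.097,0.1))
t=get_image('top');s=get_image('scene')
save(s,'d2.png',(200,130,370,290),4)"
```

```text
t: 9.08
tool_pos: [0.4528, 0.0685, 0.0965]
orientation: [180.0, 0.1, 0.1]
wrist_force: [0.2, -0.4, -0.5]
opening: 0.0006
t 9.08 pos [0.4528 0.0685 0.0965] ori [1.8e+02 1.2e-01 6.0e-02] F [ 0.2 -0.4 -0.5] op 0.6
  dx 96.2 dy -0.4 dz -0.5 turn -0.04
```

View pics/d2.png

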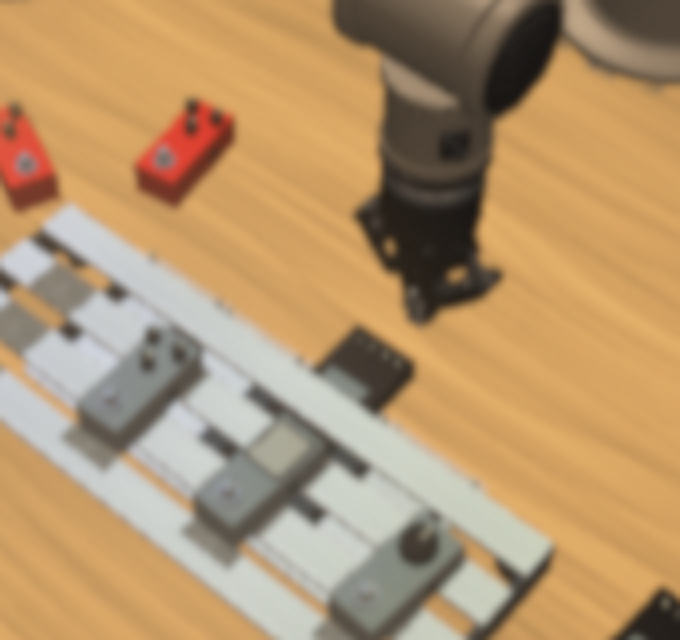

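```bash
python3 -m inch '[[[-1,15,0,0,0],[-1,28,0,0,0],[-1,36,0,0,0],[-1,44,0,0,0],[-1,52,0,0,0],[-1,60,0,0,0],[-1,68,0,0,0],[-1,76,0,0,0],[-1,82,0,0,0],[-1,86,0,0,0],[-1,88,0,0,0]]]'
```

```text
t: 10.1
tool_pos: [0.5409, 0.069, 0.0967]
orientation: [-180.0, 0.1, 0.1]
wrist_force: [-6.6, 1.8, 5.3]
opening: -0.0001
```

```bash
python3 -m inch '[[[-1,2,0,0,0],[-1,4,0,0,0],[-1,5,0,0,0],[-1,5,0,0,0]]]'
```

```text
t: 10.43
tool_pos: [0.5458, 0.069, 0.0968]
orientation: [-180.0, 0.1, 0.1]
wrist_force: [-4.5, 2.4, 2.1]
opening: -0.0001
```

```bash
python3 -m inch '[[[-1,1,0,0,0],[-1,2,0,0,0],[-1,2,0,0,0]]]';python3 -m inch '[[[-1,1,0,0,0],[-1,2,0,0,0],[-1,2,0,0,0]]]'
```

```text
t: 10.68
tool_pos: [0.5475, 0.069, 0.0967]
orientation: [-180.0, 0.2, 0.1]
wrist_force: [-6.1, 1.6, 3.2]
opening: -0.0002
t: 10.93
tool_pos: [0.5478, 0.069, 0.0966]
orientation: [-180.0, 0.4, 0.1]
wrist_force: [-11.6, 0.7, 8.8]
opening: -0.0
```

```bash
python3 -m inch '[[[-1,1.5,0,0,0],[-1,1.5,0,0,0]]]';python3 -m inch '[[[-1,-15,0,0,0],[-1,-40,0,0,0],[-1,-60,0,-40,0],[-1,-60,-40,-80,0],[-1,-60,-80,-80,0],[1,-60,-100,-80,0]]]'
python3 -c "
from h import *
t=get_image('top');s=get_image('scene')
save(t,'e1.png',(190,170,290,240),7);save(s,'e2.png',(200,130,400,290),4)
print(supply_fit([t,s],[.582,.363,np.radians(-3.9)]))
rows((.55,.363,.18,-3.9))"
```

```text
t: 11.1
tool_pos: [0.548, 0.069, 0.0966]
orientation: [-180.0, 0.6, 0.1]
wrist_force: [-16.9, 0.4, 14.3]
opening: -0.0001
t: 11.6
tool_pos: [0.4935, 0.1702, 0.1803]
orientation: [-179.9, -0.4, -0.0]
wrist_force: [1.3, 0.6, -1.3]
opening: 0.0106
[(np.float64(581.7), np.float64(365.3), np.float64(-2.9), np.float64(285.41)), (np.float64(582.6), np.float64(363.0), np.float64(-3.9), np.float64(59.05)), (np.float64(580.9), np.float64(367.2), np.float64(-3.4), np.float64(203.66))]
t 11.7 pos [0.4926 0.1723 0.1785] ori [-179.9    -0.29    0.29] F [ 0.3 -0.3  0.1] op 25.9
  dx 58.4 dy -190.4 dz -1.5 turn 4.19
```

View pics/e1.png

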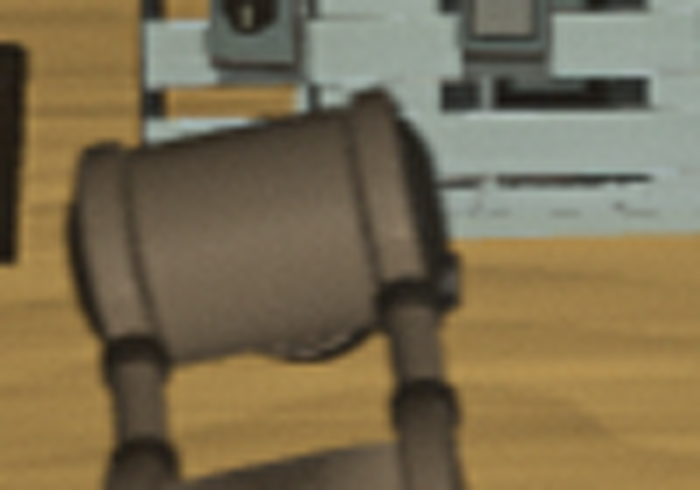

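View pics/e2.png

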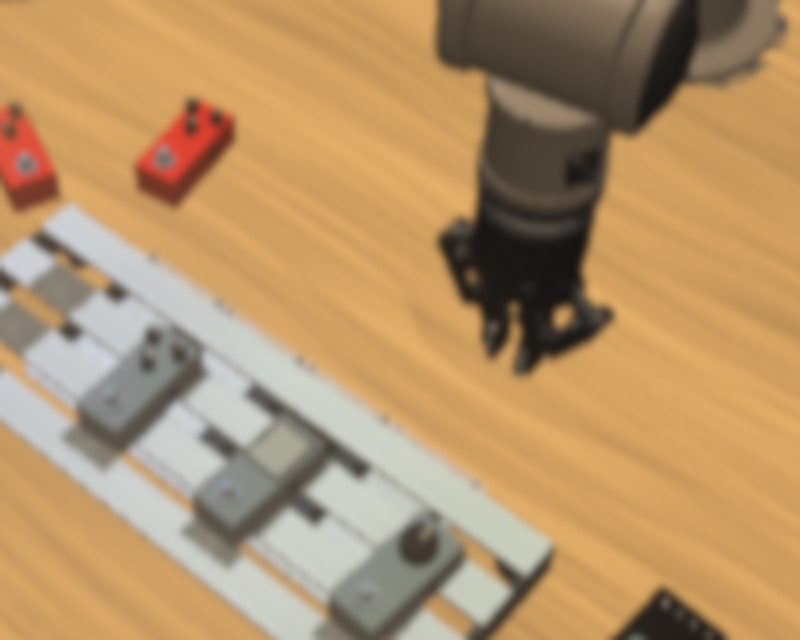

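```bash
python3 -m inch '[[[1,40,-80,0,2],[1,60,-190,0,4.2],[1,60,-190,0,4.2],[1,60,-190,0,4.2],[1,60,-190,0,4.2],[1,60,-190,0,4.2],[1,60,-190,0,4.2],[1,60,-190,0,4.2]]]'
python3 -c "
from h import *
rows((.553,.365,.0735,-3.9))"
```

```text
t: 12.37
tool_pos: [0.5515, 0.3578, 0.1761]
orientation: [179.9, 0.0, -4.1]
wrist_force: [0.5, -0.1, 0.3]
opening: 0.0852
t 12.37 pos [0.5515 0.3578 0.1761] ori [ 1.7994e+02  4.0000e-02 -4.1400e+00] F [ 0.5 -0.1  0.3] op 85.2
  dx 0.9 dy -7.3 dz 102.6 turn -0.24
```

```bash
python3 -m inch '[[[1,1,-7,20,-0.2],[1,1,-7,55,-0.2],[1,1,-7,80,-0.2],[1,1,-7,94,-0.2],[1,1,-7,101,-0.2],[1,1,-7,102,-0.2],[-1,1,-7,102,-0.2],[-1,1,-7,102,-0.2],[-1,1,-7,102,-0.2],[-1,1,-7,102,-0.2],[-1,1,-7,102,-0.2],[-1,1,-7,102,-0.2]]]'
```

```text
t: 13.37
tool_pos: [0.5539, 0.3658, 0.077]
orientation: [-179.9, -0.2, -3.9]
wrist_force: [-0.3, -1.4, 5.8]
opening: 0.0568
```

```bash
python3 -m inch '[[[-1,0,0,-25,0],[-1,-15,0,-60,0],[-1,-50,0,-78,0],[-1,-80,10,-78,0],[-1,-80,10,-78,0]]]'
python3 -c "
from h import *
rows((.43,.153,.15,0.1))"
```

```text
t: 13.78
tool_pos: [0.4663, 0.3599, 0.1534]
orientation: [179.8, 0.3, -3.8]
wrist_force: [-0.6, -0.5, -3.6]
opening: 0.0565
t 13.78 pos [0.4663 0.3599 0.1534] ori [179.83   0.31  -3.81] F [-0.6 -0.5 -3.6] op 56.5
  dx -22.5 dy 208.8 dz 3.4 turn -3.91
```

```bash
python3 -m inch '[[[-1,-22,208,3,-3.9],[-1,-22,208,3,-3.9],[-1,-22,208,3,-3.9],[-1,-22,208,3,-3.9],[-1,-22,208,3,-3.9],[-1,-22,208,3,-3.9],[-1,-22,208,3,-3.9],[-1,-22,208,3,-3.9],[-1,-22,208,3,-3.9],[-1,-22,208,3,-3.9]]]'
python3 -c "
from h import *
rows((.43,.153,.15,0.1))
t=get_image('top');save(t,'f1.png',(190,150,300,230),7)"
```

```text
t: 14.62
tool_pos: [0.4364, 0.1561, 0.1498]
orientation: [-180.0, -0.0, 0.1]
wrist_force: [0.4, 0.6, -3.0]
opening: 0.0566
t 14.62 pos [0.4364 0.1561 0.1498] ori [-1.7999e+02 -3.0000e-02  6.0000e-02] F [ 0.4  0.6 -3. ] op 56.6
  dx -6.4 dy 3.1 dz -0.2 turn -0.04
```

View pics/f1.png

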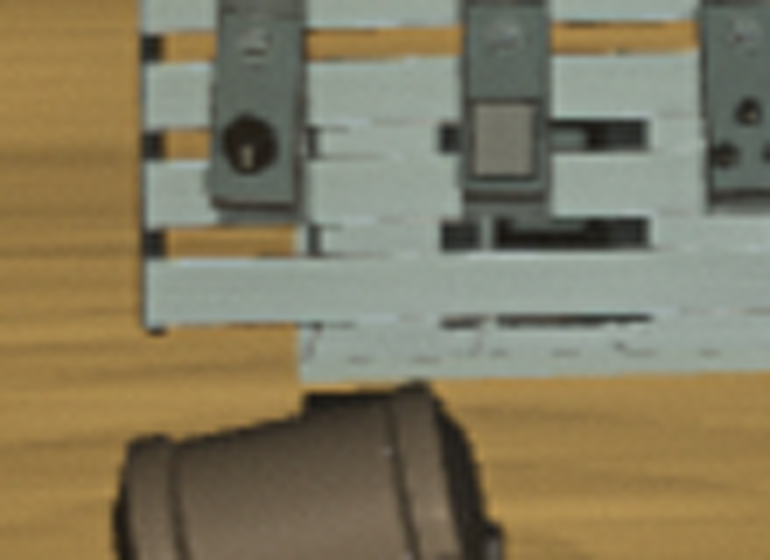

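```bash
python3 -m inch '[[[-1,-4,3,15,0],[-1,-4,3,35,0],[-1,2,3,48,0],[-1,12,3,55,0],[-1,22,3,58,0],[-1,32,3,58,0],[-1,38,3,58,0],[-1,41,3,58,0],[-1,41,3,58,0]]]'; python3 -m inch '[[[-1,0,0,2,0],[-1,0,0,4,0],[-1,0,0,4,0],[-1,0,0,4,0]]]'
```

```text
t: 15.42
tool_pos: [0.4763, 0.1522, 0.0916]
orientation: [180.0, 0.3, -0.0]
wrist_force: [-4.9, 1.0, -1.2]
opening: 0.0564
t: 15.75
tool_pos: [0.4779, 0.1522, 0.0882]
orientation: [-180.0, -0.1, -0.0]
wrist_force: [0.0, 1.6, -1.3]
opening: 0.0565
```

```bash
python3 -m inch '[[[-1,0,0,1,0],[-1,0,0,1,0],[-1,6,0,0.5,0],[-1,12,0,0.5,0],[-1,18,0,0.5,0]]]'; python3 -m inch '[[[-1,6,0,0,0],[-1,12,0,0,0],[-1,18,0,0,0],[-1,24,0,0,0],[-1,28,0,0,0],[-1,28,0,0,0]]]'
```

```text
t: 16.17
tool_pos: [0.4949, 0.152, 0.0876]
orientation: [180.0, 0.1, -0.0]
wrist_force: [-7.6, 0.1, 7.4]
opening: 0.0565
t: 16.67
tool_pos: [0.5227, 0.1523, 0.088]
orientation: [-180.0, 0.1, -0.0]
wrist_force: [-7.7, 1.3, 11.6]
opening: 0.0569
```

```bash
python3 -m inch '[[[1,0,0,0,0],[1,0,0,0,0],[1,0,0,0,0],[1,0,0,0,0],[1,0,0,-40,0],[-1,-30,0,-50,0],[-1,-65,0,-50,0],[-1,-70,-0.5,-50,0],[-1,-70,-0.5,-30,0],[-1,-70,-0.5,-9,0],[-1,-70,-0.5,-9,0],[-1,-70,-0.5,-9,0]]]'
python3 -c "
from h import *
rows((.549,.153,.097,0.1))
t=get_image('top');s=get_image('scene')
save(s,'g2.png',(230,170,400,310),4)"
```

```text
t: 17.67
tool_pos: [0.4528, 0.1523, 0.0958]
orientation: [180.0, 0.1, -0.0]
wrist_force: [0.6, -0.6, 1.0]
opening: 0.0009
t 17.67 pos [0.4528 0.1523 0.0958] ori [ 1.7997e+02  1.3000e-01 -5.0000e-02] F [ 0.6 -0.6  1. ] op 0.9
  dx 96.2 dy -0.7 dz -1.2 turn -0.15
```

View pics/g2.png

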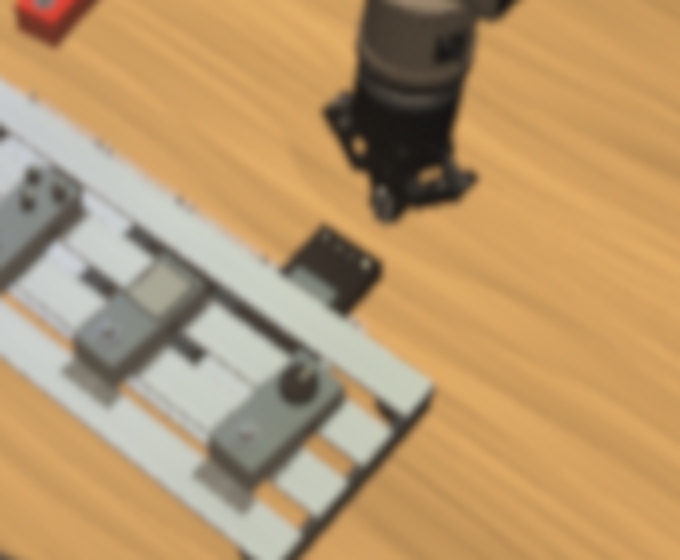

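```bash
python3 -m inch '[[[-1,15,0,0,0],[-1,28,0,0,0],[-1,36,0,0,0],[-1,44,0,0,0],[-1,52,0,0,0],[-1,60,0,0,0],[-1,68,0,0,0],[-1,76,0,0,0],[-1,82,0,0,0],[-1,86,0,0,0],[-1,90,0,0,0],[-1,92,0,0,0]]]'; python3 -m inch '[[[-1,1,0,0,0],[-1,2,0,0,0],[-1,2,0,0,0]]]';python3 -m inch '[[[-1,1,0,0,0],[-1,2,0,0,0],[-1,2,0,0,0]]]'
```

```text
t: 18.77
tool_pos: [0.5448, 0.1529, 0.0964]
orientation: [-180.0, 0.1, -0.0]
wrist_force: [-6.0, 2.2, 3.9]
opening: -0.0003
t: 19.02
tool_pos: [0.5465, 0.1528, 0.0963]
orientation: [-180.0, 0.1, -0.0]
wrist_force: [-5.5, 2.6, 3.8]
opening: 0.0
t: 19.27
tool_pos: [0.5475, 0.1529, 0.0963]
orientation: [-180.0, 0.3, -0.0]
wrist_force: [-9.4, 2.7, 6.6]
opening: 0.0
```

```bash
python3 -m inch '[[[-1,2,0,0,0],[-1,2.5,0,0,0],[-1,2.5,0,0,0]]]';python3 -m inch '[[[-1,-15,0,0,0],[-1,-40,0,0,0],[-1,-60,0,-30,0],[-1,-80,0,-70,0],[-1,-100,0,-110,0],[1,-120,0,-130,0],[1,-150,0,-130,0],[1,-150,0,-130,0]]]'
python3 -c "
from h import *
t=get_image('top');s=get_image('scene')
save(t,'h1.png',(195,130,345,215),5);save(s,'h2.png',(170,150,345,320),3.5)
import pickle;pickle.dump((t,s),open('h.pkl','wb'))
rows()"
```

```text
t: 19.52
tool_pos: [0.5479, 0.1529, 0.0962]
orientation: [180.0, 0.6, -0.0]
wrist_force: [-17.5, 1.9, 11.7]
opening: -0.0003
t: 20.18
tool_pos: [0.3982, 0.1526, 0.2277]
orientation: [-180.0, -0.0, 0.0]
wrist_force: [-1.1, 0.5, -1.7]
opening: 0.0359
t 20.28 pos [0.4019 0.1526 0.2271] ori [-1.7999e+02 -1.4000e-01 -1.0000e-02] F [1.3 0.1 0. ] op 50.6
```

View pics/h1.png

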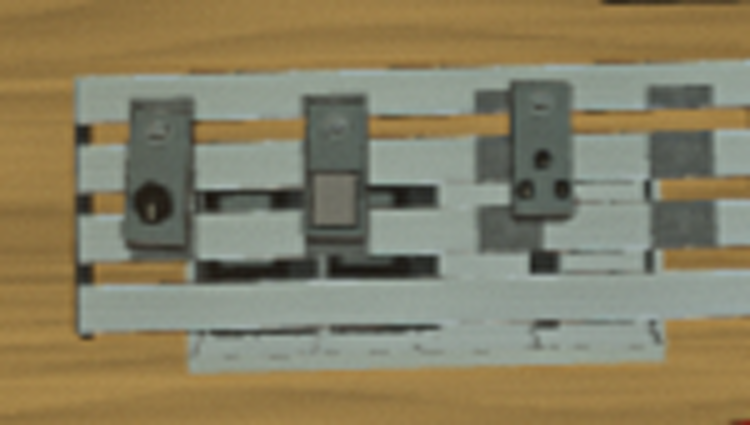

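View pics/h2.png

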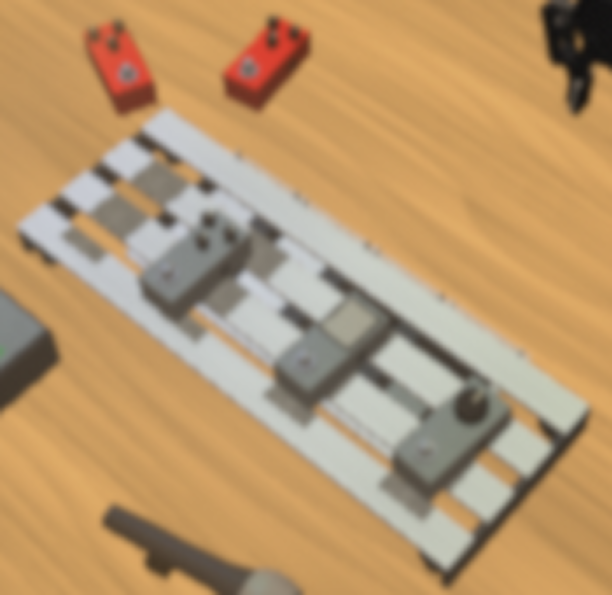

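```bash
cat >> h.py <<'E'
def edge_fit(p,init,L=.093,W=.042,z0=.043,z1=.077,rng=(6,6,4),off=1.2,verbose=False):
    lab=cv2.cvtColor(p["color"],cv2.COLOR_RGB2LAB).astype(np.float32)
    ip=lambda uv: cv2.remap(lab,uv[:,0].astype(np.float32)[None],uv[:,1].astype(np.float32)[None],cv2.INTER_LINEAR)[0]
    def score(v):
        pose=[init[0]+v[0]/1000,init[1]+v[1]/1000,init[2]+np.radians(v[2])]
        uv=proj(p,boxpts(pose,L,W,z0,z1)).astype(np.float32)
        h=cv2.convexHull(uv)[:,0]; c=h.mean(0); tot=0;n=0
        for i in range(len(h)):
            a,b=h[i],h[(i+1)%len(h)]; ln=np.linalg.norm(b-a)
            if ln<2: continue
            k=max(int(ln*2),3); q=a+(b-a)*np.linspace(.08,.92,k)[:,None]
            nn=np.array([b[1]-a[1],a[0]-b[0]])/ln
            if np.dot(nn,a-c)<0: nn=-nn
            d=ip(q+nn*off)-ip(q-nn*off); tot+=np.minimum(np.linalg.norm(d,axis=1),60).sum()*ln/k; n+=ln
        return -tot/n
    from scipy.optimize import brute,fmin
    r=brute(score,[slice(-rng[0],rng[0]+.1,1.5),slice(-rng[1],rng[1]+.1,1.5),slice(-rng[2],rng[2]+.1,1)],finish=fmin)
    return round(init[0]*1000+r[0],1),round(init[1]*1000+r[1],1),round(np.degrees(init[2])+r[2],2),round(-score(r),1)
E
python3 - <<'E'
from h import *
import pickle;t,s=pickle.load(open('h.pkl','rb'))
for n in('pedal_one','pedal_three','pedal_flat'):
    for d in tip_of(t,n)[:3]: print(n,round(d['score'],2),np.round(unproj(t,d['uv'],.043)[0],4))
for nm,i in(('one',(.65,.206,0)),('flat',(.65,.086,0)),('three',(.658,-.057,0))):
    print(nm,edge_fit(t,i,rng=(12,8,4)),edge_fit(s,i,rng=(12,10,4)))
c=np.array([[650,87],[713,85],[653,247],[716,246]])/5+[195,130]-.5
print(unproj(t,c,.043))
b=board_fit(t);print(b)
E
```

```text
pedal_one 0.62 [0.6562 0.2016 0.043 ]
pedal_three 0.88 [ 0.5379 -0.2975  0.043 ]
pedal_three 0.74 [ 0.4388 -0.1828  0.043 ]
pedal_three 0.7 [0.3793 0.4635 0.043 ]
pedal_flat 0.64 [0.6637 0.086  0.043 ]
one (np.float64(654.5), np.float64(207.0), np.float64(-3.12), np.float32(42.9)) (np.float64(657.3), np.float64(212.2), np.float64(-4.13), np.float32(44.3))
flat (np.float64(642.9), np.float64(87.0), np.float64(-1.04), np.float32(42.5)) (np.float64(657.9), np.float64(90.6), np.float64(-2.9), np.float32(42.5))
three (np.float64(658.0), np.float64(-53.2), np.float64(0.0), np.float32(35.0)) (np.float64(674.9), np.float64(-50.4), np.float64(0.0), np.float32(44.6))
[[ 0.72278205 -0.1329814   0.043     ]
 [ 0.72318336 -0.17686459  0.043     ]
 [ 0.61030565 -0.13156044  0.043     ]
 [ 0.60999781 -0.17515146  0.043     ]]
(np.float64(650.128353898973), np.float64(26.421581611550543), np.float64(0.10467204622068797), np.float64(3.946815564037858), 1976)
```

```bash
python3 - <<'E'
from h import *
import pickle;t,s=pickle.load(open('h.pkl','rb'))
def ov(p,cx,win,k,name,y):
    im=cv2.resize(np.ascontiguousarray(p["color"][win[1]:win[3],win[0]:win[2],::-1]),None,fx=k,fy=k,interpolation=cv2.INTER_CUBIC)
    for x,col in zip(cx,((0,0,255),(0,255,0))):
        for z in(.043,.077):
            P=boxpts((x,y,.0018),.093,.042,z,z)[[0,2,6,4]]
            q=((proj(p,P)+.5-[win[0],win[1]])*k).round().astype(int);cv2.polylines(im,[q],True,col,1)
    return im
a=ov(t,(.650,.6665),(215,140,245,190),12,'',.2064)
b=ov(s,(.650,.6665),(275,250,320,305),10,'',.2064)
h=max(a.shape[0],b.shape[0]);pad=lambda m:cv2.copyMakeBorder(m,0,h-m.shape[0],0,0,cv2.BORDER_CONSTANT)
cv2.imwrite('pics/i1.png',np.hstack([pad(a),pad(b)])[:600])
im=ov(t,(),(215,140,245,190),12,'',.2)
cv2.imwrite('pics/i2.png',im)
E
```

```text
(no output)
```

View pics/i1.png

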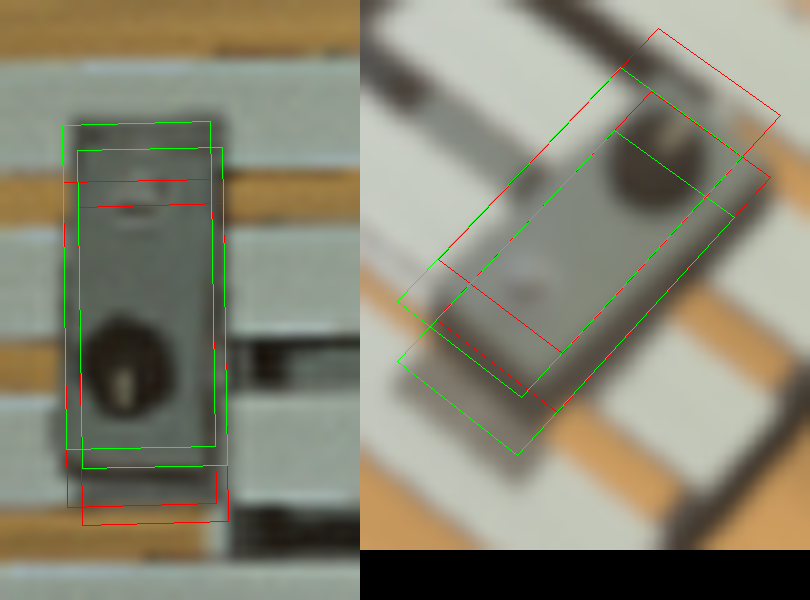

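View pics/i2.png

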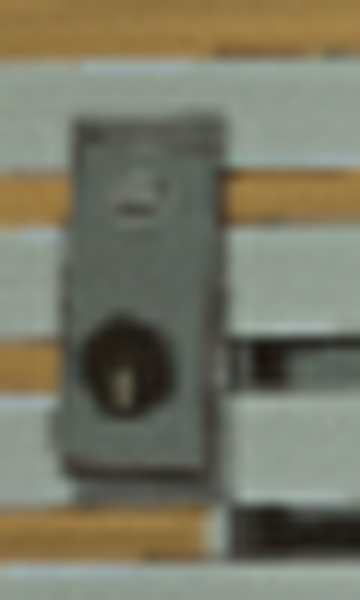

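```bash
python3 - <<'E'
from h import *
from collections import defaultdict
D=defaultdict(list)
for i in range(12):
    for c in("top","scene"):
        p=get_image(c)
        for n in("pad_spare","pad0","pedal_one","pedal_three","pedal_flat"):
            for d in tip_of(p,n):
                if d['score']>.3: D[c,n].append(np.r_[unproj(p,d['uv'],.043)[0][:2]*1000,d['score']])
for k,v in D.items():
    v=np.array(v);print(k,len(v))
    if k[1]!='x':
        for yb in(206,86,-34,-154,-54):
            m=v[abs(v[:,1]-yb)<15]
            if len(m): print('   y~',yb,len(m),np.median(m,0).round(1),m.std(0).round(1))
E
```

```text
('top', 'pad_spare') 16
   y~ 206 1 [6.534e+02 2.034e+02 5.000e-01] [0. 0. 0.]
   y~ -34 1 [659.9 -33.9   0.7] [0. 0. 0.]
   y~ -154 11 [ 652.4 -152.2    0.8] [5.8 4.7 0.1]
   y~ -54 1 [676.7 -50.6   0.7] [0. 0. 0.]
('top', 'pad0') 42
   y~ 206 11 [653.5 205.1   0.8] [3.9 3.6 0.1]
   y~ 86 12 [662.3  78.8   0.8] [4.  4.5 0.1]
   y~ -34 10 [660.5 -32.    0.7] [3.4 5.8 0.1]
   y~ -154 1 [ 6.474e+02 -1.473e+02  6.000e-01] [0. 0. 0.]
   y~ -54 2 [ 6.692e+02 -4.990e+01  6.000e-01] [15.1  6.8  0. ]
('top', 'pedal_one') 12
   y~ 206 10 [659.1 202.4   0.8] [5.4 6.2 0.1]
('top', 'pedal_three') 40
   y~ -34 7 [ 6.824e+02 -4.770e+01  6.000e-01] [7.5 4.6 0.1]
   y~ -54 12 [681.7 -50.    0.7] [4.3 4.4 0.1]
('top', 'pedal_flat') 15
   y~ 86 12 [658.3  86.7   0.7] [4.4 4.6 0.1]
('scene', 'pad_spare') 15
   y~ 86 1 [6.133e+02 8.140e+01 6.000e-01] [0. 0. 0.]
   y~ -154 11 [ 655.8 -150.9    0.7] [3.4 6.3 0.1]
('scene', 'pad0') 38
   y~ 206 13 [650.7 212.1   0.7] [3.5 3.8 0.1]
   y~ 86 11 [656.2  90.2   0.8] [5.6 4.  0.1]
   y~ -34 12 [661.9 -32.5   0.7] [3.5 3.  0.1]
   y~ -154 1 [ 6.526e+02 -1.514e+02  5.000e-01] [0. 0. 0.]
('scene', 'pedal_one') 17
   y~ 206 10 [657.5 213.6   0.8] [2.6 3.9 0.1]
   y~ 86 2 [6.308e+02 8.190e+01 6.000e-01] [10.3  8.7  0.1]
   y~ -154 2 [ 6.558e+02 -1.548e+02  5.000e-01] [0.7 1.7 0. ]
   y~ -54 1 [ 6.71e+02 -4.92e+01  4.00e-01] [0. 0. 0.]
('scene', 'pedal_three') 39
   y~ 206 3 [656.4 208.7   0.7] [3.  3.7 0.1]
   y~ 86 2 [6.194e+02 8.460e+01 5.000e-01] [44.9  3.   0.1]
   y~ -34 5 [675.1 -46.6   0.8] [3.3 1.2 0.1]
   y~ -154 8 [ 468.3 -159.3    0.7] [4.3 4.  0.2]
   y~ -54 11 [673.5 -51.    0.7] [3.9 4.  0.1]
('scene', 'pedal_flat') 16
   y~ 86 15 [665.1  85.7   0.7] [32.6  3.6  0.1]
```

```bash
python3 - <<'E'
from h import *
ims=[get_image("top") for _ in range(6)]
t=ims[0]; t=dict(t); 
m=np.mean([i["color"].astype(float) for i in ims],0)
t["color"]=m
lum=m.sum(2).astype(np.float32); rb=(m[:,:,0]-m[:,:,2]).astype(np.float32)
def prof(y):
    xs=np.arange(-100,100,1.5)/1000; out=[]
    for x in xs:
        u=proj(t,[[.6501+x-.0018*yy,.0264+yy+.0018*x,.043] for yy in np.arange(y-.008,y+.0081,.002)]).astype(np.float32)
        out.append((cv2.remap(lum,u[None,:,0],u[None,:,1],cv2.INTER_LINEAR).mean(),cv2.remap(rb,u[None,:,0],u[None,:,1],cv2.INTER_LINEAR).mean()))
    return xs*1000,np.array(out)
xs,a=prof(-.18);_,b=prof(-.215)
for i in range(len(xs)): print("%.1f  pad %4.0f %4.0f  deck %4.0f %4.0f"%(xs[i],*a[i],*b[i]))
E
```

```text
-100.0  pad  343   83  deck  334   81
-98.5  pad  350   86  deck  345   85
-97.0  pad  356   90  deck  356   88
-95.5  pad  360   90  deck  365   91
-94.0  pad  364   88  deck  373   92
-92.5  pad  384   73  deck  368   73
-91.0  pad  421   43  deck  363   54
-89.5  pad  451   16  deck  395   31
-88.0  pad  457    5  deck  436    8
-86.5  pad  464   -5  deck  461   -6
-85.0  pad  464   -7  deck  469   -7
-83.5  pad  463   -6  deck  475   -8
-82.0  pad  462   -6  deck  472   -7
-80.5  pad  461   -5  deck  469   -6
-79.0  pad  460   -5  deck  467   -5
-77.5  pad  460   -5  deck  466   -5
-76.0  pad  460   -4  deck  464   -4
-74.5  pad  458   -4  deck  463   -4
-73.0  pad  455   -4  deck  462   -4
-71.5  pad  454   -4  deck  461   -4
-70.0  pad  454   -4  deck  460   -4
-68.5  pad  454   -3  deck  458   -4
-67.0  pad  453   -4  deck  456   -4
-65.5  pad  453   -4  deck  459   -4
-64.0  pad  458   -4  deck  466   -5
-62.5  pad  462   -5  deck  474   -6
-61.0  pad  460   -0  deck  487   -8
-59.5  pad  455    7  deck  501  -11
-58.0  pad  437   19  deck  448   14
-56.5  pad  387   42  deck
[... 3078 characters left out ...]
  deck  462   -3
72.5  pad  336   -0  deck  461   -2
74.0  pad  398   -1  deck  460   -2
75.5  pad  443   -2  deck  459   -2
77.0  pad  449   -1  deck  458   -2
78.5  pad  455   -1  deck  458   -2
80.0  pad  456   -2  deck  457   -3
81.5  pad  457   -3  deck  458   -3
83.0  pad  458   -3  deck  462   -3
84.5  pad  461   -4  deck  467   -4
86.0  pad  456   -1  deck  463    2
87.5  pad  419   15  deck  457    9
89.0  pad  383   32  deck  432   22
90.5  pad  356   48  deck  381   44
92.0  pad  332   65  deck  334   66
93.5  pad  319   75  deck  320   72
95.0  pad  314   77  deck  307   77
96.5  pad  311   78  deck  306   79
98.0  pad  312   77  deck  309   78
99.5  pad  313   76  deck  313   78
```

```bash
cat > prof.py <<'E'
from h import *
def avg(c,n=6):
    ims=[get_image(c) for _ in range(n)]; t=dict(ims[0]); t["color"]=np.mean([i["color"].astype(float) for i in ims],0); return t
def edges(t,y,x0=.66,z=.077,yaw=0.0):
    m=t["color"]; lum=m.sum(2).astype(np.float32); rb=(m[:,:,0]-m[:,:,2]).astype(np.float32)
    def line(P):
        u=proj(t,P).astype(np.float32); f=lambda g:cv2.remap(g,u[None,:,0],u[None,:,1],cv2.INTER_CUBIC).mean()
        return f(lum),f(rb)
    return line
if __name__=="__main__":
    import sys,pickle
    t=avg("top");s=avg("scene");pickle.dump((t,s),open('avg.pkl','wb'))
    for nm,y in(("one",.2064),("flat",.0864)):
        L=edges(t,y)
        print(nm,"x profile")
        for rg in((.59,.64),(.69,.735)):
            print(' '.join("%.0f:%.0f/%.0f"%(x*1000,*L([[x,y+d,.077] for d in(-.012,-.006,0,.006,.012)])) for x in np.arange(rg[0],rg[1],.0015)))
E
python3 prof.py; python3 - <<'E'
from h import *
import pickle;t,s=pickle.load(open('avg.pkl','rb'))
t["color"]=t["color"].astype(np.uint8);s["color"]=s["color"].astype(np.uint8)
a=cv2.resize(t["color"][143:188,255:275,::-1],None,fx=13,fy=13,interpolation=cv2.INTER_CUBIC)
b=cv2.resize(t["color"][143:188,218:240,::-1],None,fx=13,fy=13,interpolation=cv2.INTER_CUBIC)
im=np.hstack([a,b]);im=np.clip(im.astype(float)*1.5,0,255).astype(np.uint8);cv2.imwrite('pics/j.png',im)
E
```

```text
one x profile
590:295/68 591:302/75 593:300/79 594:303/77 596:317/79 597:338/85 599:342/83 600:320/73 602:289/55 603:271/32 605:264/15 606:247/3 608:235/3 609:207/5 611:167/8 612:156/10 614:198/10 615:255/8 617:283/5 618:283/2 620:286/-0 621:286/-1 623:286/-1 624:293/-1 626:289/-1 627:264/0 629:231/2 630:199/5 632:184/6 633:169/9 635:160/10 636:153/11 638:149/11 639:146/11
690:282/4 691:297/3 693:297/3 694:292/2 696:291/2 697:290/3 699:286/2 700:281/2 702:275/3 703:273/4 705:271/5 706:262/6 708:252/6 709:246/6 711:245/6 712:272/5 714:318/4 715:369/4 717:410/3 718:429/3 720:441/3 721:436/3 723:435/2 724:438/2 726:446/-0 727:470/-9 729:485/-11 730:454/10 732:399/43 733:351/72 735:334/81
flat x profile
590:188/1 591:152/4 593:131/5 594:133/5 596:153/5 597:173/3 599:194/2 600:213/2 602:222/3 603:240/3 605:255/3 606:265/2 608:271/2 609:260/2 611:218/4 612:175/6 614:164/8 615:186/9 617:221/7 618:260/1 620:272/-3 621:221/-3 623:171/1 624:197/6 626:265/10 627:314/13 629:321/12 630:321/12 632:321/12 633:318/12 635:317/12 636:316/12 638:316/12 639:317/12
690:276/0 691:283/-1 693:294/-1 694:304/-1 696:309/-0 697:307/-0 699:301/-0 700:294/-0 702:287/-0 703:284/-0 705:286/-1 706:269/0 708:239/3 709:221/5 711:222/5 712:249/4 714:311/3 715:379/1 717:436/1 718:450/1 720:455/1 721:457/1 723:454/0 724:455/-1 726:456/-2 727:464/-3 729:476/-3 730:458/11 732:410/37 733:362/63 735:338/79
```

View pics/j.png

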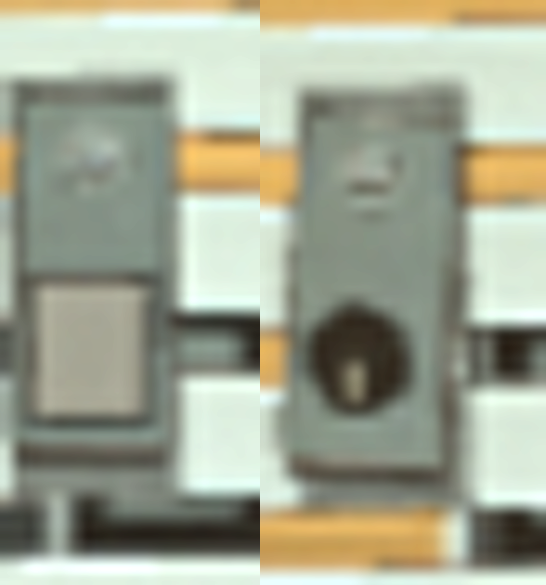

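```bash
python3 - <<'E'
from h import *
import pickle;t,s=pickle.load(open('avg.pkl','rb'))
from prof import edges
L=edges(t,0)
for y in(-.0535,):
    for rg in((.615,.65),(.70,.75)):
        print(' '.join("%.0f:%.0f/%.0f"%(x*1000,*L([[x,y+d,.077] for d in(-.012,-.006,0,.006,.012)])) for x in np.arange(rg[0],rg[1],.0015)))
for nm,yc,xs in(("three",-.0535,(.632,.66,.70,.715)),("one",.2064,(.622,.65,.68,.70)),("flat",.0864,(.622,.65,.68,.70))):
  for x in xs:
    v=[(y*1000,*L([[x+d,y,.077] for d in(-.004,0,.004)])) for y in np.arange(yc-.032,yc+.033,.0015)]
    print(nm,x,' '.join("%.0f:%.0f"%(a,b) for a,b,c in v))
t["color"]=t["color"].astype(np.uint8)
b=cv2.resize(t["color"][140:188,285:318,::-1],None,fx=12,fy=12,interpolation=cv2.INTER_CUBIC)
cv2.imwrite('pics/k.png',np.clip(b.astype(float)*1.4,0,255).astype(np.uint8))
E
```

```text
615:354/-1 616:356/-1 618:362/-1 619:359/-1 621:328/0 622:289/2 624:231/4 625:175/6 627:153/6 628:193/6 630:256/4 631:287/1 633:287/-2 634:289/-4 636:292/-4 637:280/-4 639:253/-3 640:224/-1 642:205/1 643:202/2 645:195/3 646:189/3 648:187/2 649:188/1
700:290/-2 701:273/-0 703:266/-0 704:277/-1 706:292/-2 707:300/-3 709:302/-2 710:300/-2 712:295/-0 713:284/0 715:272/-1 716:265/-1 718:257/1 719:266/3 721:319/3 722:388/1 724:445/-1 725:458/-3 727:460/-4 728:472/-6 730:468/-0 731:435/24 733:390/53 734:353/77 736:343/84 737:340/86 739:340/87 740:343/84 742:341/83 743:338/81 745:336/80 746:336/80 748:332/79 749:319/76
three 0.632 -85:429 -84:432 -82:436 -81:425 -79:404 -78:371 -76:334 -75:303 -73:275 -72:264 -70:253 -69:249 -67:249 -66:249 -64:251 -63:253 -61:253 -60:253 -58:253 -57:251 -55:249 -54:249 -52:248 -51:250 -49:252 -48:253 -46:256 -45:258 -43:258 -42:255 -40:249 -39:241 -37:229 -36:207 -34:194 -33:208 -31:241 -30:271 -28:285 -27:292 -25:290 -24:286 -22:285 -21:281
three 0.66 -85:455 -84:458 -82:460 -81:468 -79:472 -78:442 -76:395 -75:340 -73:303 -72:281 -70:271 -69:276 -67:280 -6
[... 3033 characters left out ...]
113:261 114:263 116:259 117:253 119:248
flat 0.68 54:421 56:425 57:429 59:440 60:418 62:362 63:300 65:265 66:258 68:257 69:269 71:279 72:281 74:281 75:282 77:282 78:282 80:281 81:279 83:278 84:279 86:281 87:281 89:277 90:273 92:271 93:272 95:273 96:274 98:275 99:280 101:274 102:241 104:216 105:240 107:294 108:356 110:398 111:433 113:444 114:442 116:444 117:441 119:439
flat 0.7 54:374 56:386 57:398 59:406 60:383 62:339 63:296 65:277 66:270 68:269 69:275 71:278 72:277 74:282 75:288 77:298 78:309 80:318 81:323 83:322 84:320 86:318 87:310 89:303 90:294 92:288 93:284 95:280 96:278 98:278 99:280 101:271 102:243 104:233 105:264 107:312 108:361 110:391 111:415 113:418 114:418 116:419 117:418 119:419
```

View pics/k.png

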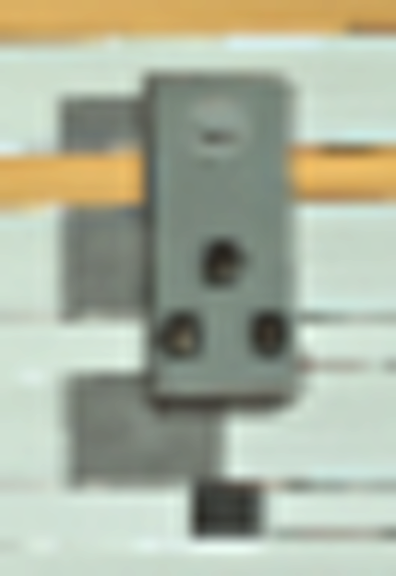

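```bash
python3 -c "
from h import *
rows((.6757,-.0547,.20,0),(.6757,-.0547,.122,0))"
```

```text
t 28.53 pos [0.4017 0.1525 0.2263] ori [ 1.7999e+02  0.0000e+00 -4.0000e-02] F [-0.9  0.2 -0.7] op 85.5
  dx 274.2 dy 207.0 dz 26.3 turn -0.04
  dx 274.2 dy 207.0 dz 104.3 turn -0.04
```

```bash
python3 -m inch '[[[1,274,207,26,0],[1,274,207,26,0],[1,274,207,26,0],[1,274,207,26,0],[1,274,207,26,0],[1,274,207,26,0],[1,274,207,26,0],[1,274,207,26,0],[1,274,207,26,0],[1,274,207,26,0],[1,274,207,26,0],[1,274,207,26,0]]]'
python3 -c "
from h import *
s=get_image('scene');save(s,'l2.png',(170,100,345,270),3.5)
rows((.6757,-.0547,.122,0))"
```

```text
t: 29.53
tool_pos: [0.6747, -0.0537, 0.2001]
orientation: [-180.0, 0.1, -0.0]
wrist_force: [-0.6, 0.2, -0.2]
opening: 0.0851
t 29.58 pos [ 0.6747 -0.0535  0.2006] ori [-1.7998e+02  4.0000e-02  2.0000e-02] F [-0.3  0.1  0.7] op 85.5
  dx 1.0 dy 1.2 dz 78.6 turn 0.02
```

View pics/l2.png

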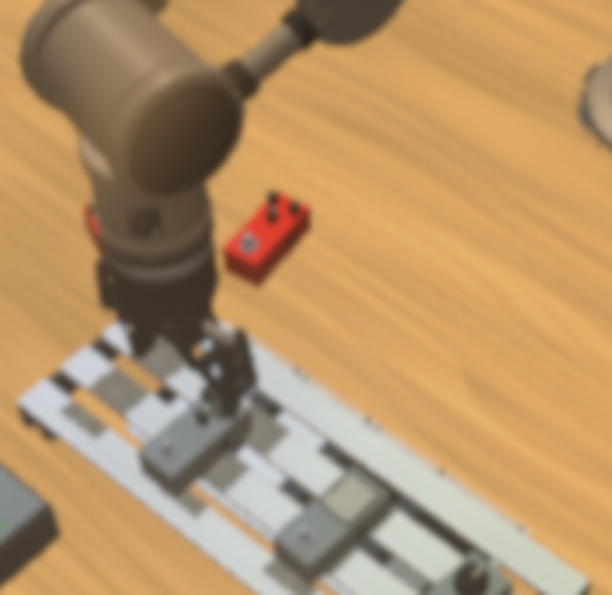

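```bash
python3 -m inch '[[[1,1,1,30,0],[1,1,1,55,0],[1,1,1,70,0],[1,1,1,76,0],[1,1,1,78,0],[1,1,1,78,0],[-1,1,1,78,0],[-1,1,1,78,0],[-1,1,1,78,0],[-1,1,1,78,0],[-1,1,1,78,0],[-1,1,1,78,0]]]'; python3 -c "
from h import *
s=get_image('scene');save(s,'m2.png',(170,100,345,270),3.5)
t=get_image('top');save(t,'m1.png',(250,120,350,210),6)
rows()"
```

```text
t: 30.58
tool_pos: [0.6772, -0.0556, 0.1237]
orientation: [180.0, -0.1, -0.0]
wrist_force: [-0.4, 2.0, 6.9]
opening: 0.0412
t 30.68 pos [ 0.6771 -0.0556  0.1237] ori [ 1.7999e+02 -1.3000e-01 -4.0000e-02] F [-0.7  1.7  6.1] op 40.8
```

View pics/m2.png

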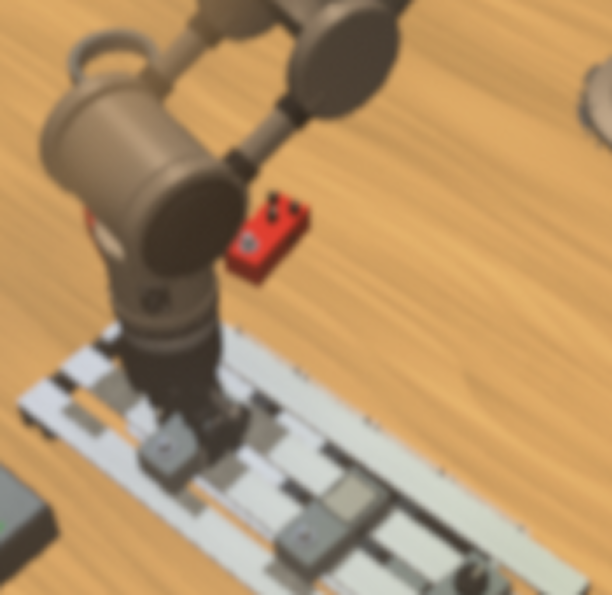

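```bash
python3 -m inch '[[[-1,0,0,-15,0],[-1,0,0,-35,0],[-1,-7,35,-40,0],[-1,-14,75,-40,0],[-1,-14,98,-40,0],[-1,-14,98,-40,0],[-1,-14,98,-20,0],[-1,-14,98,-8,0],[-1,-14,98,-2,0],[-1,-14,98,-1,0],[-1,-14,98,-1,0],[-1,-14,98,-1,0]]]'
```

```text
t: 31.68
tool_pos: [0.6617, -0.1531, 0.1236]
orientation: [-180.0, 0.2, 0.0]
wrist_force: [-5.3, -1.0, 4.6]
opening: 0.0411
```

```bash
python3 -m inch '[[[0.6,0,0,0,0],[0.6,0,0,0,0],[0.6,0,0,0,0],[1,0,0,-15,0],[1,0,0,-50,0],[1,0,0,-85,0],[1,-40,-40,-90,0],[1,-80,-80,-90,0],[1,-90,-120,-90,0],[1,-90,-150,-90,0],[1,-90,-150,-90,0]]]'; python3 -c "
from prof import *
import pickle
t=avg('top');pickle.dump(t,open('n.pkl','wb'));t['color']=t['color'].astype(np.uint8)
b=cv2.resize(t['color'][140:190,280:355,::-1],None,fx=10,fy=10,interpolation=cv2.INTER_CUBIC)
cv2.imwrite('pics/n.png',np.clip(b.astype(float)*1.4,0,255).astype(np.uint8))
L=edges(t,0)
for y in(-.153,):
    for rg in((.60,.64),(.69,.735)):
        print(' '.join('%.0f:%.0f'%(x*1000,L([[x,y+d,.077] for d in(-.012,-.006,0,.006,.012)])[0]) for x in np.arange(rg[0],rg[1],.0015)))
rows((.661,.2064,.2,-2))"
```

```text
t: 32.6
tool_pos: [0.5706, 0.0009, 0.2137]
orientation: [-179.9, 0.1, 0.1]
wrist_force: [-0.2, 0.8, 0.6]
opening: 0.0854
600:337 601:332 603:321 604:293 606:265 607:229 609:181 610:153 612:173 613:228 615:274 616:286 618:289 619:294 621:289 622:276 624:258 625:236 627:225 628:210 630:196 631:186 633:181 634:189 636:215 637:248 639:277
690:300 691:302 693:300 694:298 696:295 697:291 699:286 700:281 702:280 703:279 705:271 706:262 708:256 709:254 711:259 712:257 714:280 715:350 717:423 718:472 720:473 721:470 723:470 724:469 726:475 727:480 729:463 730:433 732:390 733:356 735:331
t 32.9 pos [ 0.5732 -0.0047  0.2131] ori [ 1.7997e+02 -2.0000e-02 -9.0000e-02] F [-1.1 -0.1 -0.5] op 85.3
  dx 87.5 dy -211.3 dz 13.1 turn 1.91
```

View pics/n.png

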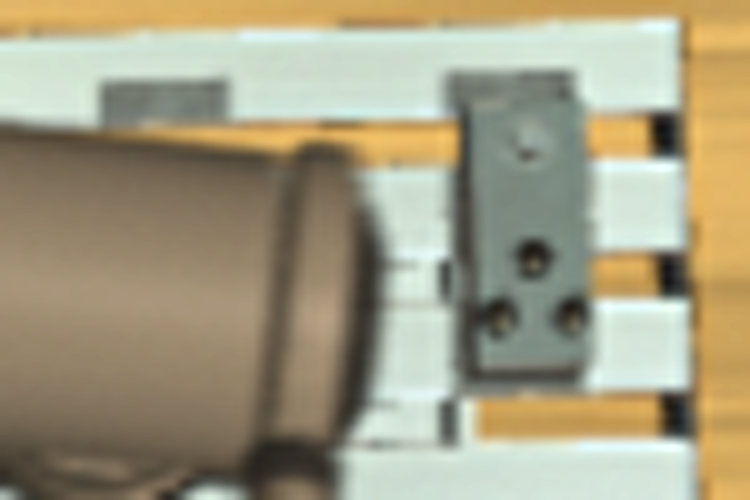

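```bash
python3 - <<'E'
from prof import *
import pickle
t=pickle.load(open('n.pkl','rb'));L=edges(t,0)
for x in(.64,.66,.68,.70):
    print(x,' '.join("%.1f:%.0f"%(y*1000,L([[x+d,y,.077] for d in(-.004,0,.004)])[0]) for y in np.r_[np.arange(-.185,-.165,.0015),np.arange(-.140,-.118,.0015)]))
t['color']=t['color'].astype(np.uint8)
print(edge_fit(t,(.6595,-.1545,0),rng=(4,6,3)),edge_fit(t,(.6595,-.1545,0),z0=.0769,rng=(4,6,3)))
E
```

```text
0.64 -185.0:357 -183.5:360 -182.0:365 -180.5:366 -179.0:358 -177.5:343 -176.0:311 -174.5:278 -173.0:244 -171.5:223 -170.0:217 -168.5:219 -167.0:233 -165.5:252 -140.0:266 -138.5:253 -137.0:214 -135.5:185 -134.0:185 -132.5:203 -131.0:237 -129.5:264 -128.0:253 -126.5:220 -125.0:256 -123.5:340 -122.0:423 -120.5:454 -119.0:463
0.66 -185.0:487 -183.5:489 -182.0:497 -180.5:485 -179.0:452 -177.5:407 -176.0:354 -174.5:318 -173.0:287 -171.5:280 -170.0:277 -168.5:279 -167.0:282 -165.5:285 -140.0:284 -138.5:262 -137.0:232 -135.5:185 -134.0:146 -132.5:145 -131.0:176 -129.5:250 -128.0:335 -126.5:413 -125.0:465 -123.5:472 -122.0:480 -120.5:473 -119.0:468
0.68 -185.0:479 -183.5:485 -182.0:489 -180.5:465 -179.0:430 -177.5:379 -176.0:336 -174.5:299 -173.0:281 -171.5:279 -170.0:276 -168.5:278 -167.0:280 -165.5:283 -140.0:282 -138.5:276 -137.0:246 -135.5:185 -134.0:140 -132.5:154 -131.0:210 -129.5:281 -128.0:337 -126.5:393 -125.0:420 -123.5:432 -122.0:441 -120.5:438 -119.0:436
0.7 -185.0:412 -183.5:412 -182.0:411 -180.5:417 -179.0:417 -177.5:401 -176.0:377 -174.5:341 -173.0:309 -171.5:282 -170.0:272 -168.5:271 -167.0:272 -165.5:277 -140.0:282 -138.5:275 -137.0:239 -135.5:187 -134.0:171 -132.5:208 -131.0:270 -129.5:315 -128.0:344 -126.5:381 -125.0:399 -123.5:416 -122.0:422 -120.5:421 -119.0:418
(np.float64(656.9), np.float64(-154.5), np.float64(-0.0), np.float32(46.6)) (np.float64(661.6), np.float64(-152.5), np.float64(-0.0), np.float32(39.9))
```

```bash
python3 - <<'E'
from prof import *
import pickle
t=pickle.load(open('b.pkl','rb'))[0];t['color']=t['color'].astype(float);L=edges(t,0)
for y in(-.034,.0864,.207):
    for rg in((.60,.625),(.70,.72)):
        print(y,' '.join('%.0f:%.0f'%(x*1000,L([[x,y+d,.077] for d in(-.012,-.006,0,.006,.012)])[0]) for x in np.arange(rg[0],rg[1],.0015)))
for x in (.625,.66,.70):
    print(x,' '.join("%.1f:%.0f"%(y*1000,L([[x+d,y,.077] for d in(-.004,0,.004)])[0]) for y in np.r_[np.arange(-.065,-.045,.0015),np.arange(-.022,-.002,.0015)]))
E
```

```text
-0.034 600:425 601:392 603:346 604:305 606:285 607:253 609:227 610:197 612:163 613:157 615:197 616:255 618:293 619:296 621:294 622:294 624:282
-0.034 700:291 701:288 703:283 704:268 706:251 707:243 709:248 710:257 712:251 713:274 715:345 716:420 718:464 719:461
0.0864 600:427 601:390 603:343 604:305 606:278 607:267 609:269 610:236 612:190 613:168 615:182 616:214 618:256 619:280 621:249 622:187 624:187
0.0864 700:302 701:295 703:290 704:294 706:287 707:257 709:230 710:225 712:242 713:295 715:362 716:428 718:458 719:463
0.207 600:337 601:306 603:282 604:275 606:260 607:245 609:224 610:185 612:162 613:188 615:243 616:283 618:288 619:288 621:291 622:291 624:296
0.207 700:287 701:279 703:276 704:277 706:271 707:259 709:253 710:248 712:264 713:308 715:358 716:407 718:431 719:447
0.625 -65.0:450 -63.5:451 -62.0:456 -60.5:460 -59.0:469 -57.5:459 -56.0:422 -54.5:372 -53.0:315 -51.5:276 -50.0:245 -48.5:237 -47.0:233 -45.5:227 -22.0:232 -20.5:222 -19.0:221 -17.5:228 -16.0:215 -14.5:185 -13.0:194 -11.5:244 -10.0:318 -8.5:386 -7.0:432 -5.5:464 -4.0:464 -2.5:466
0.66 -65.0:464 -63.5:466 -62.0:469 -60.5:478 -59.0:483 -57.5:459 -56.0:423 -54.5:376 -53.0:346 -51.5:320 -50.0:297 -48.5:288 -47.0:282 -45.5:285 -22.0:281 -20.5:281 -19.0:283 -17.5:282 -16.0:276 -14.5:266 -13.0:239 -11.5:218 -10.0:262 -8.5:350 -7.0:432 -5.5:460 -4.0:469 -2.5:474
0.7 -65.0:389 -63.5:394 -62.0:395 -60.5:392 -59.0:388 -57.5:390 -56.0:376 -54.5:341 -53.0:305 -51.5:280 -50.0:276 -48.5:275 -47.0:279 -45.5:281 -22.0:277 -20.5:278 -19.0:279 -17.5:280 -16.0:280 -14.5:270 -13.0:253 -11.5:250 -10.0:263 -8.5:292 -7.0:333 -5.5:371 -4.0:400 -2.5:407
```

```bash
python3 -m inch '[[[1,20,-42,12,0],[1,88,-211,12,3],[1,88,-211,12,3],[1,88,-211,12,3],[1,88,-211,12,3],[1,88,-211,12,3],[1,88,-211,12,3],[1,88,-211,12,3],[1,88,-211,12,3]]]'
python3 -c "
from h import *
rows((.661,.2075,.122,-3))"
```

```text
t: 33.65
tool_pos: [0.661, 0.2056, 0.2006]
orientation: [179.9, 0.1, -3.1]
wrist_force: [-0.4, -0.4, 1.1]
opening: 0.0852
t 33.65 pos [0.661  0.2056 0.2006] ori [ 1.7995e+02  6.0000e-02 -3.1300e+00] F [-0.4 -0.4  1.1] op 85.2
  dx -0.1 dy -1.9 dz 78.6 turn -0.13
```

```bash
python3 -m inch '[[[1,0,-2,30,0],[1,0,-2,55,0],[1,0,-2,70,0],[1,0,-2,76,0],[1,0,-2,78,0],[1,0,-2,78,0],[-1,0,-2,78,0],[-1,0,-2,78,0],[-1,0,-2,78,0],[-1,0,-2,78,0],[-1,0,-2,78,0],[-1,0,-2,78,0]]]'
```

```text
t: 34.65
tool_pos: [0.6614, 0.2096, 0.1247]
orientation: [-180.0, -0.1, -3.0]
wrist_force: [-1.1, 0.8, 6.1]
opening: 0.0408
```

```bash
python3 -m inch '[[[-1,0,0,-20,0],[-1,0,0,-55,0],[-1,0,0,-85,0],[-1,0,0,-85,0]]]'
python3 -c "
from h import *
rows((.6626,-.0315,.21,0.1),(.6626,-.0315,.1245,0.1))"
```

```text
t: 34.98
tool_pos: [0.6631, 0.2099, 0.2154]
orientation: [-179.9, -0.6, -3.0]
wrist_force: [1.4, 1.0, -0.4]
opening: 0.0408
t 34.98 pos [0.6631 0.2099 0.2154] ori [-179.85   -0.62   -3.03] F [ 1.4  1.  -0.4] op 40.8
  dx 12.3 dy 241.1 dz 5.4 turn -3.13
  dx 12.3 dy 241.1 dz 90.9 turn -3.13
```

```bash
python3 -m inch '[[[-1,12,241,5,-3.1],[-1,12,241,5,-3.1],[-1,12,241,5,-3.1],[-1,12,241,5,-3.1],[-1,12,241,5,-3.1],[-1,12,241,5,-3.1],[-1,12,241,5,-3.1],[-1,12,241,5,-3.1],[-1,12,241,5,-3.1],[-1,12,241,5,-3.1]]]'
python3 -c "
from h import *
rows((.6626,-.0315,.21,0.1),(.6626,-.0315,.1245,0.1))"
```

```text
t: 35.82
tool_pos: [0.6598, -0.0306, 0.2027]
orientation: [-180.0, 0.1, 0.1]
wrist_force: [0.0, -0.3, -2.2]
opening: 0.0413
t 35.82 pos [ 0.6598 -0.0306  0.2027] ori [-1.7997e+02  6.0000e-02  1.4000e-01] F [ 0.  -0.3 -2.2] op 41.3
  dx 2.8 dy 0.9 dz -7.3 turn 0.04
  dx 2.8 dy 0.9 dz 78.2 turn 0.04
```

```bash
python3 -m inch '[[[-1,3,1,20,0],[-1,3,1,45,0],[-1,3,1,65,0],[-1,3,1,73,0],[-1,3,1,76,0],[-1,3,1,77,0],[-1,3,1,77,0],[-1,3,1,77,0]]]'
python3 -c "
from h import *
rows((.6626,-.0315,.1245,0.1))"
```

```text
t: 36.48
tool_pos: [0.6638, -0.0328, 0.1278]
orientation: [180.0, -0.1, 0.1]
wrist_force: [-1.0, -1.0, -2.1]
opening: 0.0407
t 36.48 pos [ 0.6638 -0.0328  0.1278] ori [ 1.7997e+02 -1.5000e-01  8.0000e-02] F [-1.  -1.  -2.1] op 40.7
  dx -1.2 dy -1.3 dz 3.3 turn -0.02
```

```bash
python3 -m inch '[[[-1,-1,-1,2,0],[-1,-1,-1,3.5,0],[-1,-1,-1,3.5,0],[-1,-1,-1,3.5,0]]]'
python3 -c "
from h import *
rows((.6626,-.0315,.1245,0.1))"
```

```text
t: 36.82
tool_pos: [0.6625, -0.0319, 0.1247]
orientation: [180.0, -0.1, 0.1]
wrist_force: [-2.6, 1.6, 6.4]
opening: 0.0407
t 36.82 pos [ 0.6625 -0.0319  0.1247] ori [ 1.7999e+02 -1.3000e-01  6.0000e-02] F [-2.6  1.6  6.4] op 40.7
  dx 0.1 dy -0.4 dz 0.2 turn -0.04
```

Down with contact. Release, back off to the near side, and look.

```bash
python3 -m inch '[[[0.6,0,0,0,0],[0.6,0,0,0,0],[0.6,0,0,0,0],[1,0,0,-15,0],[1,0,0,-50,0],[1,0,0,-85,0],[1,-40,0,-90,0],[1,-80,0,-90,0],[1,-120,0,-100,0],[1,-160,0,-100,0],[1,-200,0,-100,0],[1,-230,0,-100,0]]]'; cat > meas.py <<'E'
from prof import *
import pickle,sys
def meas(name):
    t=avg('top');pickle.dump(t,open(name+'.pkl','wb'));t['color']=t['color'].astype(np.uint8)
    b=cv2.resize(t['color'][138:190,205:352,::-1],None,fx=5.4,fy=5.4,interpolation=cv2.INTER_CUBIC)
    cv2.imwrite('pics/'+name+'.png',np.clip(b.astype(float)*1.4,0,255).astype(np.uint8))
def prx(t,y):
    L=edges(t,0)
    for rg in((.60,.635),(.70,.725)):
        print('x@',y,' '.join('%.0f:%.0f'%(x*1000,L([[x,y+d,.077] for d in(-.012,-.006,0,.006,.012)])[0]) for x in np.arange(rg[0],rg[1],.0015)))
def pry(t,yc,xs=(.628,.66,.70)):
    L=edges(t,0)
    for x in xs:
        print('y@',x,' '.join("%.1f:%.0f"%(y*1000,L([[x+d,y,.077] for d in(-.004,0,.004)])[0]) for y in np.r_[np.arange(yc-.032,yc-.010,.0015),np.arange(yc+.010,yc+.032,.0015)]))
E
python3 - <<'E'
from meas import *
meas('q');t=pickle.load(open('q.pkl','rb'));t['color']=t['color'].astype(float)
prx(t,-.033);pry(t,-.033)
rows((.66,-.1531,.2,0))
E
```

```text
t: 37.82
tool_pos: [0.4289, -0.0318, 0.2228]
orientation: [-180.0, 0.1, 0.1]
wrist_force: [-0.2, -0.3, 0.7]
opening: 0.0855
x@ -0.033 600:438 601:400 603:351 604:305 606:281 607:254 609:242 610:221 612:181 613:159 615:189 616:243 618:280 619:284 621:287 622:288 624:286 625:292 627:292 628:268 630:236 631:203 633:187 634:173
x@ -0.033 700:289 701:283 703:280 704:284 706:293 707:288 709:274 710:262 712:249 713:270 715:339 716:414 718:460 719:460 721:458 722:455 724:451
y@ 0.628 -65.0:459 -63.5:464 -62.0:469 -60.5:474 -59.0:485 -57.5:475 -56.0:434 -54.5:381 -53.0:330 -51.5:302 -50.0:279 -48.5:280 -47.0:281 -45.5:282 -44.0:276 -23.0:275 -21.5:281 -20.0:286 -18.5:294 -17.0:288 -15.5:243 -14.0:197 -12.5:208 -11.0:268 -9.5:343 -8.0:397 -6.5:442 -5.0:462 -3.5:461 -2.0:463
y@ 0.66 -65.0:461 -63.5:463 -62.0:466 -60.5:474 -59.0:476 -57.5:449 -56.0:409 -54.5:357 -53.0:320 -51.5:293 -50.0:280 -48.5:282 -47.0:279 -45.5:277 -44.0:270 -23.0:280 -21.5:281 -20.0:287 -18.5:292 -17.0:269 -15.5:218 -14.0:197 -12.5:219 -11.0:275 -9.5:346 -8.0:408 -6.5:456 -5.0:463 -3.5:467 -2.0:465
y@ 0.7 -65.0:387 -63.5:389 -62.0:392 -60.5:394 -59.0:379 -57.5:353 -56.0:320 -54.5:296 -53.0:283 -51.5:272 -50.0:273 -48.5:273 -47.0:275 -45.5:276 -44.0:272 -23.0:279 -21.5:280 -20.0:288 -18.5:280 -17.0:243 -15.5:212 -14.0:216 -12.5:248 -11.0:302 -9.5:352 -8.0:394 -6.5:407 -5.0:409 -3.5:408 -2.0:405
t 38.12 pos [ 0.4334 -0.0325  0.2232] ori [ 1.7997e+02 -1.1000e-01  5.0000e-02] F [-0.4 -0.7 -0.1] op 85.4
  dx 226.5 dy 120.8 dz 23.2 turn 0.05
```

View pics/q.png

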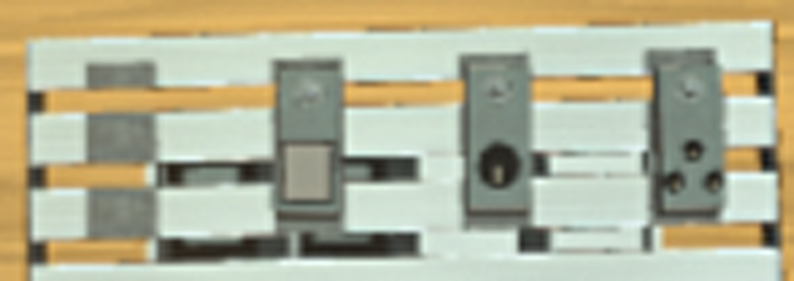

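```bash
python3 -m inch '[[[1,226,121,23,0],[1,226,121,23,0],[1,226,121,23,0],[1,226,121,23,0],[1,226,121,23,0],[1,226,121,23,0],[1,226,121,23,0],[1,226,121,23,0],[1,226,121,23,0],[1,226,121,23,0]]]'
python3 -c "
from h import *
rows((.66,-.1531,.122,0))"
```

```text
t: 38.95
tool_pos: [0.6576, -0.1522, 0.1995]
orientation: [-180.0, 0.1, 0.1]
wrist_force: [-0.1, 0.2, -0.8]
opening: 0.0856
t 38.95 pos [ 0.6576 -0.1522  0.1995] ori [-1.7998e+02  6.0000e-02  9.0000e-02] F [-0.1  0.2 -0.8] op 85.6
  dx 2.4 dy 0.9 dz 77.5 turn 0.09
```

```bash
python3 -m inch '[[[1,2,1,30,0],[1,2,1,55,0],[1,2,1,70,0],[1,2,1,75,0],[1,2,1,77,0],[1,2,1,77,0],[-1,2,1,77,0],[-1,2,1,77,0],[-1,2,1,77,0],[-1,2,1,77,0],[-1,2,1,77,0],[-1,2,1,77,0]]]'; python3 -m inch '[[[-1,0,0,-20,0],[-1,0,0,-55,0],[-1,0,0,-85,0],[-1,0,0,-85,0],[-1,0,0,-85,0]]]'
```

```text
t: 39.95
tool_pos: [0.6607, -0.1542, 0.1241]
orientation: [180.0, -0.1, 0.1]
wrist_force: [-0.7, -0.1, 6.5]
opening: 0.0411
t: 40.37
tool_pos: [0.6607, -0.1542, 0.2095]
orientation: [179.9, -0.2, 0.1]
wrist_force: [-0.1, 0.1, -3.5]
opening: 0.041
```

```bash
python3 -m inch '[[[-1,2.5,-362,0,0],[-1,2.5,-362,0,0],[-1,2.5,-362,0,0],[-1,2.5,-362,0,0],[-1,2.5,-362,0,0],[-1,2.5,-362,0,0],[-1,2.5,-362,0,0],[-1,2.5,-362,0,0],[-1,2.5,-362,0,0],[-1,2.5,-362,0,0],[-1,2.5,-362,0,0],[-1,2.5,-362,0,0]]]'
python3 -c "
from h import *
rows((.6632,.2086,.1245,0.1))"
```

```text
t: 41.37
tool_pos: [0.6616, 0.2074, 0.2056]
orientation: [179.9, 0.2, 0.1]
wrist_force: [0.5, -0.5, -3.3]
opening: 0.0409
t 41.37 pos [0.6616 0.2074 0.2056] ori [1.7992e+02 2.0000e-01 7.0000e-02] F [ 0.5 -0.5 -3.3] op 40.9
  dx 1.6 dy -1.2 dz 81.1 turn -0.03
```

```bash
python3 -m inch '[[[-1,1,-1,20,0],[-1,1,-1,45,0],[-1,1,-1,65,0],[-1,1,-1,73,0],[-1,1,-1,76,0],[-1,1,-1,77,0],[-1,1,-1,77,0],[-1,1,-1,77,0]]]'
python3 -c "
from h import *
rows((.6632,.2086,.1245,0.1))"
```

```text
t: 42.03
tool_pos: [0.664, 0.2088, 0.1323]
orientation: [-180.0, -0.1, 0.0]
wrist_force: [0.3, 1.4, -2.1]
opening: 0.041
t 42.03 pos [0.664  0.2088 0.1323] ori [-1.7998e+02 -1.4000e-01  3.0000e-02] F [ 0.3  1.4 -2.1] op 41.0
  dx -0.8 dy 0.2 dz 7.8 turn -0.07
```

```bash
python3 -m inch '[[[-1,-1,0,4,0],[-1,-1,0,7,0],[-1,-1,0,8,0],[-1,-1,0,8,0],[-1,-1,0,8,0]]]'
python3 -c "
from h import *
rows((.6632,.2086,.1245,0.1))"
```

```text
t: 42.45
tool_pos: [0.6626, 0.2092, 0.1241]
orientation: [-180.0, -0.1, 0.1]
wrist_force: [-2.1, -2.0, 6.1]
opening: 0.0409
t 42.45 pos [0.6626 0.2092 0.1241] ori [-1.7999e+02 -1.0000e-01  7.0000e-02] F [-2.1 -2.   6.1] op 40.9
  dx 0.6 dy 0.6 dz -0.4 turn -0.03
```

```bash
python3 -m inch '[[[0.6,0,0,0,0],[0.6,0,0,0,0],[0.6,0,0,0,0],[1,0,0,-15,0],[1,0,0,-50,0],[1,0,0,-85,0],[1,-40,0,-90,0],[1,-80,0,-90,0],[1,-120,0,-100,0],[1,-160,0,-100,0],[1,-200,0,-100,0],[1,-230,0,-100,0]]]'
python3 - <<'E'
from meas import *
meas('r');t=pickle.load(open('r.pkl','rb'));t['color']=t['color'].astype(float)
prx(t,.207);pry(t,.207);prx(t,-.033)
s=get_image('scene');save(s,'r2.png',None,1.4);save(s,'r3.png',(170,150,345,320),3.5)
T=get_image('top');save(T,'r4.png',None,1.4)
rows()
E
```

```text
t: 43.45
tool_pos: [0.4291, 0.2086, 0.2228]
orientation: [180.0, 0.1, 0.1]
wrist_force: [-0.1, -0.3, 0.5]
opening: 0.0855
x@ 0.207 600:332 601:300 603:274 604:266 606:258 607:257 609:244 610:203 612:169 613:169 615:200 616:237 618:264 619:284 621:291 622:286 624:277 625:264 627:244 628:228 630:212 631:201 633:195 634:191
x@ 0.207 700:290 701:286 703:285 704:284 706:264 707:234 709:220 710:225 712:256 713:305 715:357 716:407 718:429 719:443 721:443 722:438 724:441
y@ 0.628 175.0:471 176.5:464 178.0:445 179.5:409 181.0:340 182.5:276 184.0:241 185.5:255 187.0:260 188.5:250 190.0:233 191.5:216 193.0:204 194.5:198 196.0:199 217.0:188 218.5:185 220.0:200 221.5:207 223.0:212 224.5:234 226.0:257 227.5:308 229.0:368 230.5:424 232.0:457 233.5:460 235.0:465 236.5:459 238.0:457
y@ 0.66 175.0:471 176.5:458 178.0:439 179.5:386 181.0:310 182.5:244 184.0:216 185.5:232 187.0:250 188.5:269 190.0:285 191.5:286 193.0:283 194.5:283 196.0:282 217.0:269 218.5:275 220.0:276 221.5:279 223.0:280 224.5:274 226.0:264 227.5:298 229.0:358 230.5:420 232.0:449 233.5:457 235.0:462 236.5:456 238.0:454
y@ 0.7 175.0:398 176.5:389 178.0:378 179.5:341 181.0:297 182.5:254 184.0:235 185.5:235 187.0:246 188.5:265 190.0:279 191.5:283 193.0:285 194.5:285 196.0:285 217.0:276 218.5:275 220.0:275 221.5:275 223.0:278 224.5:272 226.0:274 227.5:305 229.0:345 230.5:382 232.0:396 233.5:402 235.0:402 236.5:397 238.0:396
x@ -0.033 600:439 601:401 603:353 604:307 606:282 607:255 609:243 610:223 612:183 613:162 615:191 616:246 618:281 619:285 621:287 622:288 624:287 625:293 627:292 628:269 630:237 631:205 633:189 634:175
x@ -0.033 700:289 701:284 703:280 704:286 706:295 707:291 709:275 710:263 712:249 713:269 715:337 716:413 718:460 719:461 721:459 722:455 724:451
t 43.85 pos [0.4336 0.2088 0.2226] ori [-1.8e+02 -4.0e-02  2.0e-02] F [-0.2 -1.5  0.2] op 85.2
```

View pics/r.png

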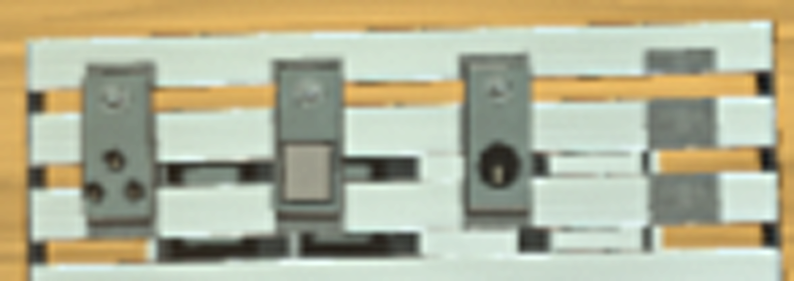

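View pics/r3.png

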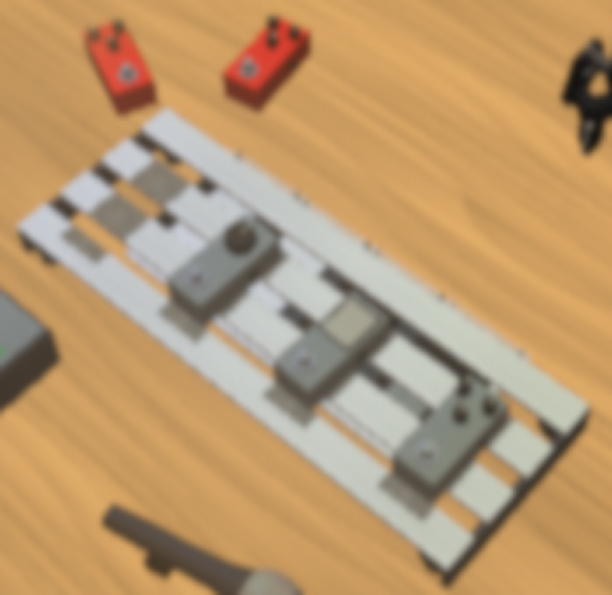

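View pics/r4.png

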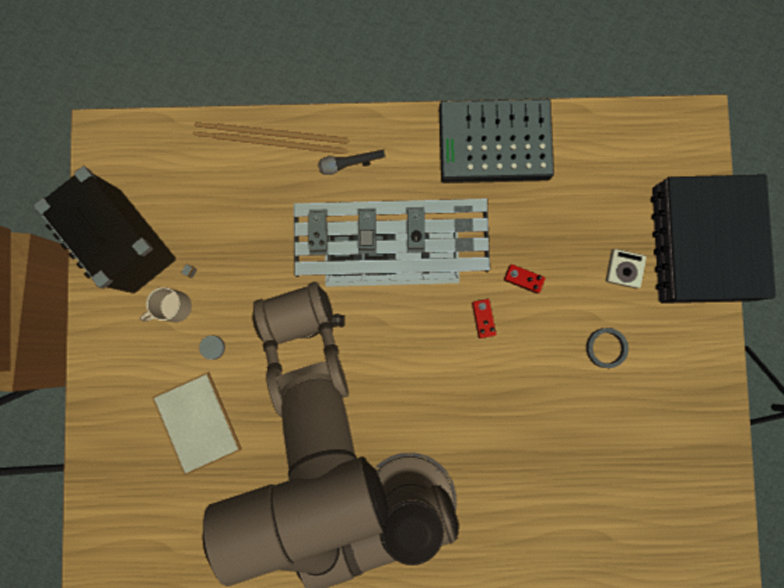

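```bash
python3 - <<'E'
from meas import *
t=pickle.load(open('q.pkl','rb'));t['color']=t['color'].astype(float)
L=edges(t,0)
for nm,y in(("126",.1524),("42",.0684),("-42",-.0156),("-126",-.0996)):
    print(nm,' '.join('%.0f:%.0f'%(x*1000,L([[x,y+d,.035] for d in np.arange(-.022,.023,.004)])[0]) for x in np.arange(.54,.57,.0015)))
t['color']=t['color'].astype(np.uint8)
b=cv2.resize(t['color'][185:210,230:330,::-1],None,fx=8,fy=8,interpolation=cv2.INTER_CUBIC);cv2.imwrite('pics/u.png',b)
E
```

```text
126 540:430 542:429 543:438 544:448 546:455 547:458 549:463 550:465 552:457 553:447 555:389 556:272 558:198 559:255 561:387 562:475 564:480 565:472 567:470 568:464
42 540:446 542:437 543:438 544:450 546:463 547:470 549:474 550:486 552:492 553:446 555:370 556:282 558:208 559:193 561:268 562:385 564:468 565:479 567:478 568:478
-42 540:436 542:448 543:456 544:462 546:465 547:468 549:471 550:472 552:469 553:464 555:461 556:463 558:462 559:456 561:451 562:451 564:454 565:456 567:457 568:458
-126 540:441 542:433 543:435 544:446 546:457 547:463 549:466 550:466 552:463 553:463 555:465 556:444 558:400 559:377 561:405 562:451 564:471 565:465 567:459 568:454
```

View pics/u.png

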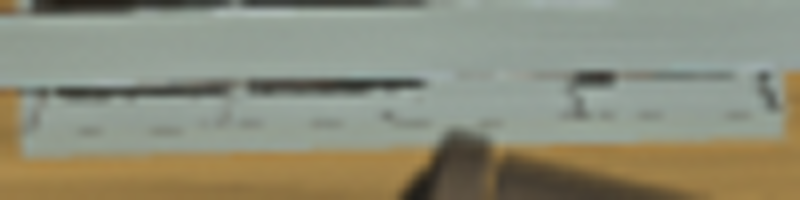

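```bash
python3 -c "
from h import *
print(close_job());print(get_state()['t'])"
```

```text
the job is handed in; nothing more can be done
None
the job is handed in; nothing more can be done
```

I slid both supplies into their own bays and swapped the two pedals, then handed the job in at about 44 s.

- **Supplies:** only two were on the table. They went nose first into the +126 and +42 mm bays and were pushed until the stop resisted with about 17 N. In the top picture both socket ends look flush with the near edge, to within about 1 mm.
- **Pedals:** something knocked the three-knob pedal aside before I reached it, so I measured it again. I parked it briefly on the spare pad. The one-knob pedal now stands on pad 2, and the three-knob pedal on pad 0. Both are centred along the board's depth to within about 1 mm.
- **Left alone:** the spare pad is vacant again. The windowed pedal, the red look-alikes and the other items look undisturbed, and the gripper was clear of everything.

**Checks that disagreed:**
- The two cameras differed by up to 4 mm sideways, so I set the sideways positions from the top picture and the arm's own readings.
- The three-knob pedal may sit about 1 mm to the left of its pad's centre.
- The pad centre's depth (12 mm beyond the board's centre) is inferred from the strips and where the pedals first stood. The trained network put it a few millimetres nearer the robot.

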